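# Change the sample cell on the optical rig and rack the others

### The job

Change the sample cell on the rig: swing the clamp lever fully open, take out the old cell, set the tall cell down fully home in the seat with its two clear faces across the light path (so the light passes through them), then swing the lever fully shut. Stand the old cell and every short cell that is on the bench upright in the rack, one to a well, fully down, all turned alike with their clear faces towards the rack's two long sides. Leave the bottle and the tape where they are.

Things in the scene. Friction and masses are not known exactly. Their poses are not given: they have to be found in the camera images.
- cell_tall_mid (a point): new sample cell, the one tall cell, standing on the bench: 40 x 40 mm square, 119 mm high: body 85 on a steel foot, stopper plate 8, then a black grip bar 14 thick (along x), 34 long (along y), 26 high. Point: centre, half-way up (59.5 above the underside; grip bar's foot 33.5 above it). z up; x through the two clear glass faces, y through the grey frosted ones (half turn alike). 0.2 kg
- cell_old_mid (a point): old cell, the short one in the rig's seat at the start: 40 x 40 mm square, 94 mm high: body 60 on a weighted steel foot, stopper plate 8, then a black grip bar 14 thick (along x), 34 long (along y), 26 high. Point: centre, half-way up (47 above the underside; grip bar's foot 21 above it). z up; x through the two clear glass faces, y through the grey frosted ones (half turn alike). 0.2 kg
- cell_a_mid (a point): short optical cell standing on the bench (may be absent): 40 x 40 mm square, 94 mm high: body 60 on a weighted steel foot, stopper plate 8, then a black grip bar 14 thick (along x), 34 long (along y), 26 high. Point: centre, half-way up (47 above the underside; grip bar's foot 21 above it). z up; x through the two clear glass faces, y through the grey frosted ones (half turn alike). 0.2 kg
- cell_b_mid (a point): short optical cell standing on the bench (may be absent): 40 x 40 mm square, 94 mm high: body 60 on a weighted steel foot, stopper plate 8, then a black grip bar 14 thick (along x), 34 long (along y), 26 high. Point: centre, half-way up (47 above the underside; grip bar's foot 21 above it). z up; x through the two clear glass faces, y through the grey frosted ones (half turn alike). 0.2 kg
- cell_c_mid (a point): short optical cell standing on the bench (may be absent): 40 x 40 mm square, 94 mm high: body 60 on a weighted steel foot, stopper plate 8, then a black grip bar 14 thick (along x), 34 long (along y), 26 high. Point: centre, half-way up (47 above the underside; grip bar's foot 21 above it). z up; x through the two clear glass faces, y through the grey frosted ones (half turn alike). 0.2 kg
- rig: aluminium plate 240 mm long, 8 mm thick, fixed to the bench: brass-coloured tubular light source at its +x end, round black detector at its -x end, both below 65 mm high and at least 55 mm from the seat, which is between them. Origin on the bench under the seat's centre; x is the light path, y towards the lever's pivot, z up
- seat (a point): centre of the floor of the rig's square seat, 8 mm above the bench; axes as the rig's (x = light path). A pocket 45 mm wide; walls 22 mm high above its floor on the y sides, 12 mm on the x sides
- clamp_lever (a joint): angle of the rig's clamp lever, rad: 0 = shut, at its end stop (arm along the rig's +x; a cam holds the cell against the far wall); 1.571 = open, at the other end stop (arm along the rig's +y, cam drawn back). Opens anticlockwise seen from above. Stays where it is left; about 2 N at the knob moves it
- lever_knob (a point): middle of the upright round black knob at the end of the clamp lever: 16 mm in diameter, 60 to 98 mm above the bench (this point at 80 mm), 80 mm from the pivot; under it the flat arm, 52 to 60 mm above the bench
- lever_pivot (a point): point on the lever's upright pivot axis, 80 mm above the bench, 32 mm from the seat's centre towards the rig's +y
- rack_mid (a point): centre of the cell rack, at the height of its well floors (8 mm above the bench). The rack is a black bar 259 mm long, 30 mm high, with four square wells in a row along its y, fixed to the bench; x points across the bar, out of its long sides; z up
- well_0 (a point): centre of the floor of one rack well, a square pocket 45 mm wide and 22 mm deep with its floor 8 mm above the bench; wells are 62 mm apart along the rack's y; axes as the rack's
- well_1 (a point): centre of the floor of one rack well, a square pocket 45 mm wide and 22 mm deep with its floor 8 mm above the bench; wells are 62 mm apart along the rack's y; axes as the rack's
- well_2 (a point): centre of the floor of one rack well, a square pocket 45 mm wide and 22 mm deep with its floor 8 mm above the bench; wells are 62 mm apart along the rack's y; axes as the rack's
- well_3 (a point): centre of the floor of one rack well, a square pocket 45 mm wide and 22 mm deep with its floor 8 mm above the bench; wells are 62 mm apart along the rack's y; axes as the rack's
- dropper_bottle: a small brown dropper bottle, 32 mm across and 70 mm high, a bystander; origin at its underside
- tape_roll: a roll of black tape lying flat, 58 mm across and 19 mm high, a bystander; origin at its underside

How it is judged:
By the outcome, as a careful person would: the job done as asked, in the order asked, and still so for the second after the job is handed in, with the robot touching nothing.
Of cell_a, cell_b, cell_c only 2 to 3 are there at a start; the rules pass over those that are not, and their reading is None.
At some moment in a run one of cell_tall, cell_a, cell_b, cell_c may be knocked a few centimetres aside while the robot is not near it.
It also fails if it takes over 210 s, if anything falls off the work surface, if the arm or the gripper's body presses on something with over 40 N, if the wrist force passes 120 N, or if a joint passes its speed limit or range.

### The arm

A 6-joint arm with a two-finger parallel gripper is mounted at the origin on a cart in front of the work surface, level with it; the furniture and walls round the work are solid. World frame = base frame: x ahead of the robot, y to its left, z up, the work surface at z = 0. Lengths are in m, angles in rad, forces in N, time in s.
With the tool pointing down it reaches from about 0.4 to 0.825 m from the base axis. Payload 7 kg.
Tool frame: the origin (TCP) lies at the centre of the arm's flange, where the gripper is bolted on; the fingertips stand 178 mm ahead of it and the grasp point (between the pads) lies arm.tcp_to_grasp ahead of it (arm.tcp_to_grasp is the distance from the TCP to the grasp point, in m); z points along the fingers, y is the direction in which the jaws open and shut (so a half turn about z gives the same grasp; the last joint's range is limited). The gripper opens to 88 mm and grips with 3 to 60 N. Pads are 19 mm wide; open, the fingers measure 130 mm over their backs; the gripper's body (78 mm by 193 mm) begins 47 mm behind the grasp point.
Start: joints at [-0.818, 0.359, 0.012, 0, -1.224, -0.288], TCP at [0.303, -0.603, 0.405] pointing down, gripper open.
Joint ranges: [-3.07, 3.07], [-1.43, 2.12], [-1.02, 1.25], [-3.03, 1.67], [-3.05, -0], [-3.03, 3.03]. Speed limits (rad/s): [2.39, 2.39, 3.01, 3.14, 3.14, 3.14].

### API

Orientations are given as [roll, pitch, yaw] about the fixed x, y, z axes, in that order (R = Rz(yaw) Ry(pitch) Rx(roll)).
In Python, from station import arm gives the robot as it stands.
- The arm moves only by the tool move_arm, never from a script. Its argument "deltas" is a list of rows, each a list of 6 numbers: the shift along the world's x, y, z in mm, then the turn, a rotation vector about the world's x, y, z in degrees. In form: [[tx, ty, tz, ax, ay, az], ...]. A call has exactly 5 rows; each row shifts and turns the commanded pose from where the row before left it; what a row does not reach is not made up. A row lasts 1/12 s, in which the tool goes at most 41.7 mm and 7.16 degrees, less where a joint would pass 70% of its speed; a pose out of reach is approached as far as the arm can. A call with a gripper value outside its range is refused whole. "claw" is the closure in counts, from 0 (fully open) to 255 (shut), set as the call begins (left out, the last holds). The fingers move at their own pace and stop on an object; "squeeze" is the grip in N (left out, the last holds). Time passes only in rows, so rows that do not move let the fingers close, or fill a call up. It gives the time, the measured TCP pose, the force and the opening at its end, in the units of the state.
- arm.get_state(): the state, without advancing time (a new reading comes with each control period).
- arm.grab_frame(name): name is "scene" or "top"; returns the picture (400x640x3 uint8, red, green, blue); there is no depth.
- arm.calibration(name): a dict with "intrinsics" (3x3 intrinsics, pixels), "k1" (the pictures are not rectified: a ray, as slopes to the right and down, at radius r is drawn at 1 + k1 r^2 times it, then the intrinsics apply), "T" (4x4, takes a point from camera to world coordinates). Camera axes: x right, y up, looking along -z (the intrinsics and any distortion apply to the point x, -y, -z); pixel columns grow to the right and rows downward; lengths in m; the calibration is good to about 2 mm. A picture is of the moment at which its call begins. calibration takes no time and is no camera call.
- arm.job_done(): hands the job in, once; it reports no verdict.
Trained networks look in the newest picture that a camera, given by its name, has taken for a name from the list of things; names that differ only in an ending like _2 or _b are one class to them, and where a whole thing is asked for, a point or a joint stands for the part that bears it (a point fixed in the world has none). Each returns a list of dicts, best first, with "score" (0 to 1); they miss things now and then, are a little off and sometimes report something else, mostly with a low value. They report only what shows in the picture. A call takes as long as a camera call.
- arm.spot_in(thing, camera): "xy" ([column, row] in pixels, amid what is visible of it).
- arm.masks_of(thing, camera): "pixels" (400x640 bool, what is visible of it) and "xy" ([column, row] in pixels, amid what is visible of it).
- arm.spot_point(thing, camera): "xy" ([column, row] in pixels: a listed point, or the origin of a listed thing).
The state is a dict: "t": time; "q": joint angles; "qd": joint speeds; "joint_efforts": joint torques, N m; "eef_pos": TCP position; "ee_rot": TCP orientation; "force": force on the tool from outside, world axes, zero at the start; "moment": the same for the moment, N m; "width": finger opening in m.
Only numpy, scipy, OpenCV 4.12 (cv2) and the standard library are available. Lean on these libraries where they do the work, as an engineer would, in place of code of your own. Each camera call takes 0.05 s, during which the arm holds its last target. There are 200 camera calls.

## Working session

There is one attempt and no reset: what is moved stays moved. The work goes in short steps, Python scripts to look and compute and a tool call to move; the robot and the scene stay as the last step left them, time stands still between calls to the robot, and variables do not carry over. Pictures are saved under pics/ and viewed, about 12 in all and at most 16, crops included, and the job is handed in when it is done.

Besides the shell and the picture viewer there is one more tool, called after "Call:" as name(argument=value, ...), one argument or row to a line, values as JSON. move_arm: Moves the arm, as the interface text tells. Its arguments: {"type":"object","properties":{"deltas":{"type":"array","items":{"type":"array","items":{"type":"number"}}},"claw":{"type":"number"},"squeeze":{"type":"number"}},"required":["deltas"]}

```bash
mkdir -p pics; ls; python3 - <<'E'
from station import arm
import cv2,numpy as np
s=arm.get_state();print(s, arm.tcp_to_grasp)
for n in("scene","top"):
    im=arm.grab_frame(n);cv2.imwrite(f"pics/0{n}.png",im[:,:,::-1])
    c=arm.calibration(n);print(n,c)
E
```

```text
pics
{'t': 0.0, 'q': array([-8.17944410e-01,  3.59383635e-01,  1.10211882e-02, -3.33449543e-04,
       -1.22411382e+00, -2.88095775e-01]), 'qd': array([ 0.00123154,  0.00040648,  0.00097988, -0.00096887, -0.00067098,
       -0.00126528]), 'joint_efforts': array([ 1.22973674e-03, -5.82723927e+01,  2.93067133e+01,  6.99730128e+00,
        6.97033349e-03, -1.65691481e-04]), 'eef_pos': array([ 0.30243365, -0.60322087,  0.40371116]), 'ee_rot': array([ 3.13989288e+00, -1.76818998e-04, -2.67694992e+00]), 'force': array([0.03650651, 0.75132312, 0.59156306]), 'moment': array([0.00877398, 0.02336083, 0.01509265]), 'width': 0.0877981848822477} 0.1593
scene {'intrinsics': array([[493.65280023,   0.        , 322.15170469],
       [  0.        , 493.65280023, 192.71563122],
       [  0.        ,   0.        ,   1.        ]]), 'k1': -0.15660391804402857, 'T': array([[-0.86278845,  0.31636863, -0.39434374,  0.13078251],
       [-0.50529174, -0.51396911,  0.69319262,  0.83961522],
       [ 0.0166239 ,  0.79733722,  0.60330507,  0.70407068],
       [ 0.        ,  0.        ,  0.        ,  1.        ]])}
top {'intrinsics': array([[406.9851332 ,   0.        , 320.89200194],
       [  0.        , 406.9851332 , 200.47409508],
       [  0.        ,   0.        ,   1.        ]]), 'k1': 0.03468021228887907, 'T': array([[-0.00172048,  0.99375055, -0.11161044,  0.40246063],
       [-0.99999369, -0.0020565 , -0.00289555,  0.09157413],
       [-0.00310698,  0.11160476,  0.99374782,  1.17310017],
       [ 0.        ,  0.        ,  0.        ,  1.        ]])}
```

View pics/0scene.png

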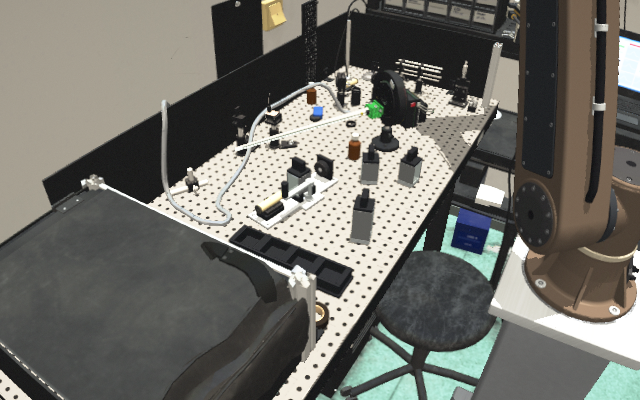

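View pics/0top.png

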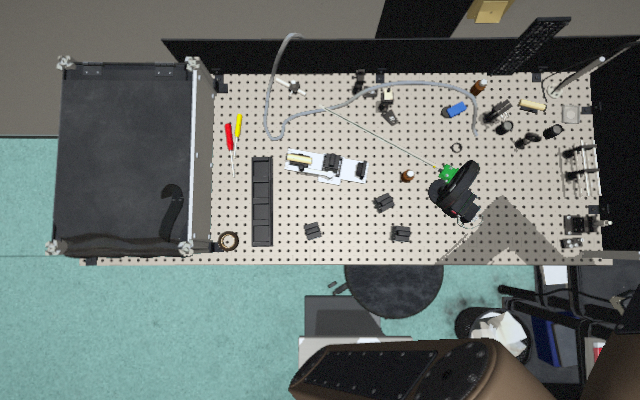

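```bash
cat >h.py <<'E'
from station import arm
import cv2,numpy as np
C={n:arm.calibration(n) for n in("scene","top")}
def ray(n,xy):
    c=C[n];K=c["intrinsics"]
    d=np.array([(xy[0]-K[0,2])/K[0,0],(xy[1]-K[1,2])/K[1,1]]);u=d.copy()
    for _ in range(20):u=d/(1+c["k1"]*(u@u))
    T=c["T"];return T[:3,3],T[:3,:3]@np.array([u[0],-u[1],-1])
def at(n,xy,z):
    o,d=ray(n,xy);return (o+d*(z-o[2])/d[2])[:2]
def proj(n,P):
    c=C[n];T=c["T"];K=c["intrinsics"];p=T[:3,:3].T@(np.array(P,float)-T[:3,3])
    u=np.array([p[0],-p[1]])/-p[2];u=u*(1+c["k1"]*(u@u));return K[:2,:2]@u+K[:2,2]
def see(thing,z,cams=("top","scene"),mn=.3):
    for n in cams:
        for r in arm.spot_point(thing,n):
            if r["score"]>mn: print(thing,n,round(r["score"],2),np.round(r["xy"],1),np.round(at(n,r["xy"],z)*1000,1))
E
python3 - <<'E'
from h import *
for n in C: arm.grab_frame(n)
for t,z in [("cell_tall_mid",.0595),("cell_a_mid",.047),("cell_old_mid",.047),("seat",.008),("rig",0),("lever_knob",.08),("lever_pivot",.08),("rack_mid",.008),("well_0",.008),("dropper_bottle",0),("tape_roll",0)]: see(t,z)
E
```

```text
cell_tall_mid top 0.58 [312.1 233. ] [438.3 119. ]
cell_tall_mid top 0.47 [304.9 168. ] [618.4 139.1]
cell_tall_mid scene 0.91 [358.8 213.8] [451.7 121.5]
cell_a_mid top 0.5 [386.5 204.1] [518.4 -87.4]
cell_a_mid scene 0.61 [371.7 160.8] [522.7 -89.1]
cell_old_mid top 0.8 [333.7 162.7] [635.8  58.6]
cell_old_mid top 0.38 [264.6 232.6] [440.1 250.3]
cell_old_mid scene 0.64 [298.8 179.2] [631.7  68.4]
seat top 0.87 [331.1 163.5] [641.5  65.1]
seat top 0.57 [261.7 201.3] [531.3 265.4]
seat scene 0.87 [303.6 195.8] [616.4  72.6]
rig top 0.68 [332.1 166.6] [633.9  62. ]
rig scene 0.81 [299.5 193.4] [635.1  61. ]
lever_knob top 0.45 [303.8 165.8] [620.5 141.2]
lever_knob scene 0.95 [284.  189.3] [613.4 154.5]
lever_pivot top 0.71 [326.5 175.7] [593.   79.4]
lever_pivot scene 0.73 [314.6 176.7] [582.1  81.1]
rack_mid top 0.78 [263.5 203. ] [526.3 260.2]
rack_mid scene 0.64 [290.  262.3] [524.8 269.5]
well_0 top 0.83 [261.  168.3] [627.7 268.8]
well_0 top 0.82 [263.6 227.8] [455.1 258.8]
well_0 top 0.67 [266.5 191.6] [559.4 252. ]
well_0 top 0.56 [261.8 212. ] [500.4 264.7]
well_0 scene 0.76 [273.9 254.7] [564.1 268.5]
well_0 scene 0.71 [252.1 244.8] [618.7 268.2]
well_0 scene 0.59 [331.9 280.6] [430.1 269. ]
well_0 scene 0.59 [310.1 322.3] [413.9 375. ]
well_0 scene 0.56 [303.5 264.1] [499.4 259.8]
dropper_bottle top 0.48 [405.6 176.8] [ 603.1 -151.9]
dropper_bottle top 0.37 [229.5 238. ] [426.5 357.2]
dropper_bottle scene 0.65 [355.8 157.8] [ 592.5 -146.2]
tape_roll top 0.76 [230.2 238. ] [426.5 355.2]
tape_roll top 0.58 [317.  232.9] [440.5 106.3]
tape_roll scene 0.64 [311.2 320.3] [417.8 364.8]
tape_roll scene 0.49 [360.7 214.2] [477.   54.2]
```

```bash
python3 - <<'E'
from h import *
im=arm.grab_frame("top");cv2.imwrite("pics/1t.png",cv2.resize(im[140:265,240:440,::-1],None,fx=4,fy=4,interpolation=cv2.INTER_CUBIC))
im=arm.grab_frame("scene");cv2.imwrite("pics/1s.png",cv2.resize(im[135:310,220:440,::-1],None,fx=3.4,fy=3.4,interpolation=cv2.INTER_CUBIC))
for t in("cell_a","cell_tall","cell_old_mid","lever_knob","rig","rack_mid"):
  for n in C:
    for r in arm.masks_of(t,n):
        if r["score"]>.35:
            m=r["pixels"].astype(np.uint8);c=max(cv2.findContours(m,0,2)[0],key=cv2.contourArea)
            print(t,n,round(r["score"],2),np.round(r["xy"],1),m.sum(),cv2.minAreaRect(c))
E
```

```text
Traceback (most recent call last):
ValueError: it knows: cell_a_mid, cell_b_mid, cell_c_mid, cell_old_mid, cell_tall_mid, clamp_lever, dropper_bottle, lever_knob, lever_pivot, rack_mid, rig, seat, tape_roll, well
```

View pics/1t.png

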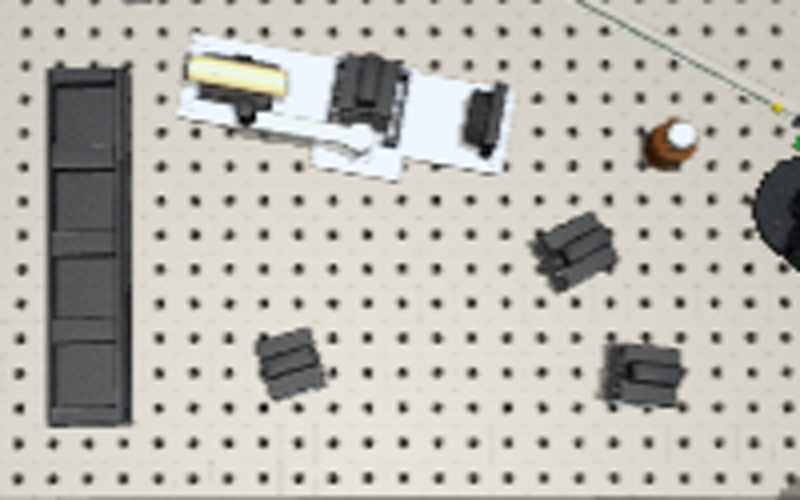

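View pics/1s.png

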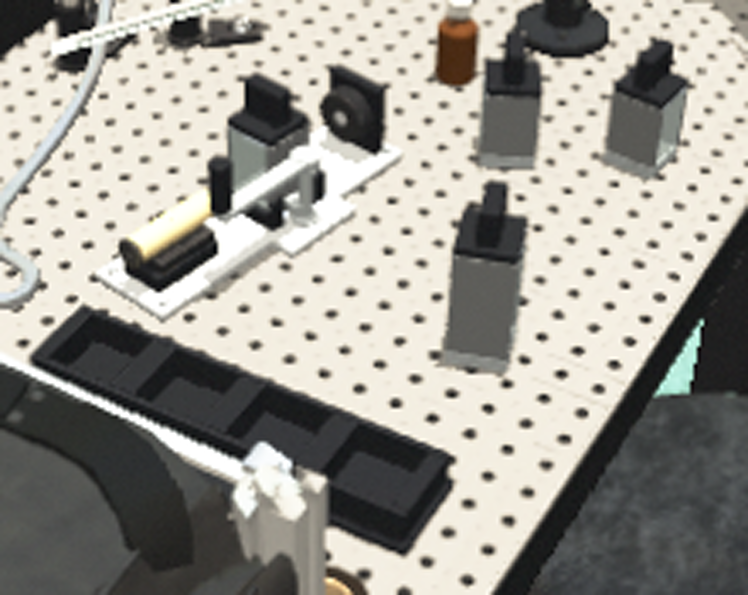

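```bash
cat >>h.py <<'E'
from scipy.optimize import minimize
def box(x0,x1,y0,y1,z0,z1): return np.array([[x,y,z] for x in(x0,x1) for y in(y0,y1) for z in(z0,z1)],float)/1000
def cell(h): return [box(-20,20,-20,20,0,h-26),box(-7,7,-17,17,h-26,h)]
def render(n,boxes,pose,roi,S=8,z=0):
    x0,y0,x1,y1=roi;m=np.zeros(((y1-y0)*S,(x1-x0)*S),np.uint8)
    x,y,a=pose;c,s=np.cos(a),np.sin(a);R=np.array([[c,-s,0],[s,c,0],[0,0,1]])
    for b in boxes:
        p=np.array([proj(n,R@v+[x,y,z]) for v in b]);p=((p-[x0,y0]+.5)*S)
        cv2.fillConvexPoly(m,cv2.convexHull(p.astype(np.float32)).round().astype(np.int32),1)
    return m.reshape(y1-y0,S,x1-x0,S).mean((1,3))
def fit(obs,boxes,p0,z=0):
    """obs: {cam: mask bool full}; fit silhouettes, returns pose, xor per camera px"""
    rois={}
    for n,m in obs.items():
        ys,xs=np.nonzero(m);rois[n]=(max(xs.min()-8,0),max(ys.min()-8,0),min(xs.max()+9,640),min(ys.max()+9,400))
    def cs(p):
        out=[]
        for n,m in obs.items():
            r=rois[n];t=m[r[1]:r[3],r[0]:r[2]].astype(float)
            out.append(np.abs(render(n,boxes,p,r,z=z)-t).sum())
        return out
    sim=np.array([p0]+[np.array(p0)+d for d in np.diag([.012,.012,.2])])
    r=minimize(lambda p:sum(cs(p)),p0,method="Nelder-Mead",options=dict(initial_simplex=sim,xatol=1e-4,fatol=.01,maxiter=400))
    return r.x,np.round(cs(r.x),1)
def nearmask(thing,n,xyz,tol=14,mn=.2):
    q=proj(n,xyz);rs=[r for r in arm.masks_of(thing,n) if r["score"]>mn and np.hypot(*(np.array(r["xy"])-q))<tol]
    return rs[0]["pixels"] if rs else None
def fitcell(thing,h,p0,z=0,cams=("top","scene")):
    obs={}
    for n in cams:
        m=nearmask(thing,n,[p0[0],p0[1],z+h/2000])
        if m is None: print("no mask",thing,n)
        else: obs[n]=m
    for k in [obs]+[{n:obs[n]} for n in obs if len(obs)>1]:
        p,c=fit(k,cell(h),p0,z);print(thing,list(k),np.round(p[:2]*1000,1),"yaw",round(np.degrees(p[2]),1),"xor",c,"of",[int(k[n].sum()) for n in k])
E
python3 - <<'E'
from h import *
for n in C: arm.grab_frame(n)
# bar directions (cell y) from crop 1t -> world
for nm,a,b,z in[("tall",(262,368),(318,350),.119),("s1",(545,262),(605,225),.094),("s2",(628,372),(683,375),.094),("old",(372,108),(380,60),.1)]:
    f=lambda q:at("top",(240+q[0]/4-.4,140+q[1]/4-.4),z)
    A,B=f(a),f(b);d=B-A;print(nm,(A+B)/2*1000,"bar deg",np.degrees(np.arctan2(d[1],d[0])),np.linalg.norm(d))
    y=np.arctan2(d[1],d[0])-np.pi/2;p=[*(A+B)/2,y]
    fitcell({"tall":"cell_tall_mid","old":"cell_old_mid"}.get(nm,"cell_a_mid"),119 if nm=="tall" else 94,p,z=.008 if nm=="old" else 0)
for n in C:
    m=nearmask("rack_mid",n,[.53,.265,.008])
    if m is not None:
        c=max(cv2.findContours(m.astype(np.uint8),0,2)[0],key=cv2.contourArea);b=cv2.boxPoints(cv2.minAreaRect(c))
        print("rack",n,m.sum(),[np.round(at(n,q,.03)*1000).tolist() for q in b])
        for W in(60,64,70): print(W,fit({n:m},[box(-W/2,W/2,-129.5,129.5,0,30)],[.53,.262,0.]))
E
```

```text
tall [445.77593142 117.49427523] bar deg -72.31266150230726 0.03798278433093726
cell_tall_mid ['top', 'scene'] [442.1 119. ] yaw -161.7 xor [54.3 73.4] of [211, 1005]
cell_tall_mid ['top'] [445.5 119.8] yaw -162.0 xor [37.4] of [211]
cell_tall_mid ['scene'] [442.1 119. ] yaw -161.8 xor [73.2] of [1005]
s1 [523.3230089  -71.73047676] bar deg -58.50890753800535 0.04732198253928725
cell_a_mid ['top', 'scene'] [521.9 -78.4] yaw -153.6 xor [29.2 60.7] of [267, 583]
cell_a_mid ['top'] [523.1 -78.4] yaw -153.2 xor [24.9] of [267]
cell_a_mid ['scene'] [521.7 -78.2] yaw -152.9 xor [59.9] of [583]
s2 [ 436.91634576 -123.01620476] bar deg -93.16774875067536 0.03615915592185363
no mask cell_a_mid top
no mask cell_a_mid scene
cell_a_mid [] [ 436.9 -123. ] yaw -183.2 xor [] of []
old [630.53414541  60.4344279 ] bar deg -9.58981309079812 0.03316843966956896
cell_old_mid ['top', 'scene'] [635.   65.6] yaw -101.7 xor [ 34.3 322.1] of [262, 557]
cell_old_mid ['top'] [635.9  66.4] yaw -96.5 xor [31.7] of [262]
cell_old_mid ['scene'] [646.6  51.2] yaw -152.0 xor [257.7] of [557]
rack scene 3266 [[641.0, 332.0], [679.0, 241.0], [396.0, 237.0], [380.0, 319.0]]
60 (array([0.64058206, 0.25555883, 1.46655351]), array([2398.7]))
64 (array([0.52978004, 0.26401225, 1.52101379]), array([1108.5]))
70 (array([0.65706627, 0.16049299, 0.36564368]), array([2973.2]))
rack top 1929 [[656.0, 294.0], [656.0, 234.0], [403.0, 232.0], [403.0, 290.0]]
60 (array([0.52913984, 0.26458065, 1.58685559]), array([133.7]))
64 (array([0.46023884, 0.26110588, 1.58147954]), array([879.6]))
70 (array([0.53033965, 0.25947635, 1.5856631 ]), array([446.6]))
```

The pictures show three cells on the bench: the tall one at top-view pixel (312,231), and two short ones at (384,203) and (401,233). The old cell is in the rig at (332,162), with the lever shut and its knob near (302,167). The rack spans columns 252–272. First I'll go to the lever knob.

Call:
move_arm(
  deltas=[
    [5,30,16,0,0,2.17],
    [5,30,16,0,0,2.17],
    [5,30,16,0,0,2.17],
    [5,30,16,0,0,2.17],
    [5,30,16,0,0,2.17],
  ],
  claw=60,
  squeeze=25,
)

```text
t: 2.42
eef_pos: [0.3274, -0.4521, 0.4853]
ee_rot: [3.142, -0.0, -2.486]
force: [0.6, -0.1, 1.1]
width: 0.0679
```

Call:
move_arm(
  deltas=[
    [12,30,0,0,0,2.17],
    [12,30,0,0,0,2.17],
    [12,30,0,0,0,2.17],
    [12,30,0,0,0,2.17],
    [12,30,0,0,0,2.17],
  ],
)

```text
t: 2.83
eef_pos: [0.3876, -0.3019, 0.485]
ee_rot: [-3.141, 0.0, -2.296]
force: [0.4, 0.0, 1.1]
width: 0.0667
```

Call:
move_arm(
  deltas=[
    [15,30,0,0,0,2.17],
    [15,30,0,0,0,2.17],
    [15,30,0,0,0,2.17],
    [15,30,0,0,0,2.17],
    [15,30,0,0,0,2.17],
  ],
)

```text
t: 3.25
eef_pos: [0.4627, -0.1518, 0.4851]
ee_rot: [-3.141, 0.001, -2.107]
force: [0.5, -0.2, -1.3]
width: 0.0672
```

Call:
move_arm(
  deltas=[
    [15,30,0,0,0,2.17],
    [15,30,0,0,0,2.17],
    [15,30,0,0,0,2.17],
    [15,30,0,0,0,2.17],
    [15,30,0,0,0,2.17],
  ],
)

```text
t: 3.67
eef_pos: [0.5378, -0.0017, 0.485]
ee_rot: [-3.141, 0.0, -1.917]
force: [0.5, -0.5, 0.6]
width: 0.0665
```

Call:
move_arm(
  deltas=[
    [15,30,-16,0,0,2.17],
    [15,30,-16,0,0,2.17],
    [15,30,-16,0,0,2.17],
    [15,30,-16,0,0,2.17],
    [15,30,-16,0,0,2.17],
  ],
)

```text
t: 4.08
eef_pos: [0.613, 0.1482, 0.4041]
ee_rot: [-3.141, 0.0, -1.728]
force: [0.3, -0.1, -0.8]
width: 0.0667
```

```bash
python3 - <<'E'
from h import *
ims=[]
for n in C: 
    im=arm.grab_frame(n)
    if n=="scene": cv2.imwrite("pics/2s.png",cv2.resize(im[90:290,180:460,::-1],None,fx=2.8,fy=2.8,interpolation=cv2.INTER_CUBIC))
for t,z in [("seat",.008),("lever_knob",.08),("lever_pivot",.08)]: see(t,z)
fitcell("cell_b_mid",94,[.437,-.12,-3.18])
s=arm.get_state();print(s["eef_pos"],np.degrees(s["ee_rot"]),s["width"],s["q"])
E
```

```text
seat top 0.92 [330.3 165.5] [635.6  67.4]
seat scene 0.7 [302.2 195.1] [620.6  72. ]
lever_knob top 0.49 [303.7 167.3] [616.4 141.5]
lever_knob scene 0.59 [283.9 187.2] [617.7 148.4]
lever_pivot top 0.94 [329.2 173.3] [599.6  72. ]
lever_pivot top 0.42 [398.7 232. ] [ 440.  -113.2]
lever_pivot scene 0.64 [313.  176.9] [584.7  83.6]
lever_pivot scene 0.38 [331.3 280.4] [400.2 328.2]
cell_b_mid ['top', 'scene'] [ 436.2 -123.4] yaw -186.2 xor [42.2 77.9] of [270, 711]
cell_b_mid ['top'] [ 437.1 -124. ] yaw -179.4 xor [37.3] of [270]
cell_b_mid ['scene'] [ 435.1 -119.2] yaw -187.4 xor [71.4] of [711]
[0.6123231  0.14575567 0.40579904] [-1.79920944e+02  6.14589254e-02 -9.91760696e+01] 0.06706294015596344 [ 5.43356826e-01  2.83211739e-01 -9.38862072e-02  8.02912923e-05
 -1.19195228e+00 -7.03539823e-01]
```

View pics/2s.png

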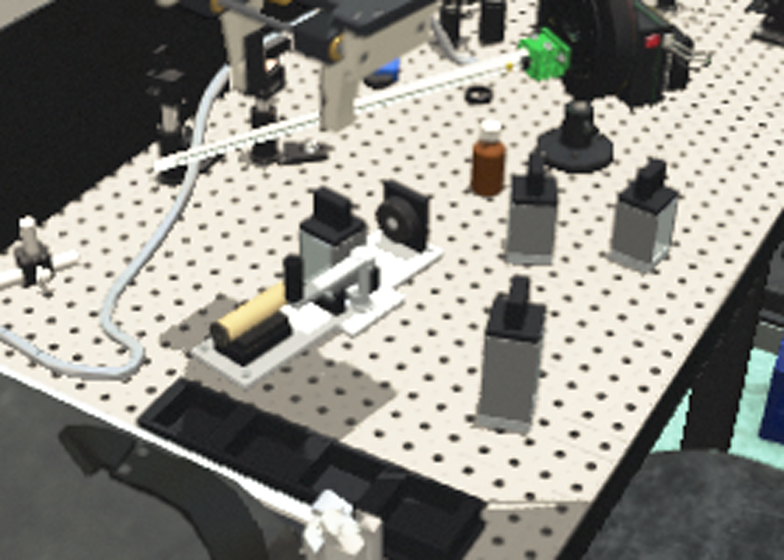

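The view confirms the gripper is above the knob and the lever is shut. Going down and gripping.

Call:
move_arm(
  deltas=[
    [0.4,0,-31.4,0,0,0],
    [0.4,0,-31.4,0,0,0],
    [0.4,0,-31.4,0,0,0],
    [0.4,0,-31.4,0,0,0],
    [0.4,0,-31.4,0,0,0],
  ],
)

```text
t: 5.0
eef_pos: [0.6145, 0.146, 0.2474]
ee_rot: [-3.14, 0.001, -1.731]
force: [0.3, 0.3, -0.1]
width: 0.0672
```

Call:
move_arm(
  deltas=[
    [0,0,0,0,0,0],
    [0,0,0,0,0,0],
    [0,0,0,0,0,0],
    [0,0,0,0,0,0],
    [0,0,0,0,0,0],
  ],
  claw=255,
)

```text
t: 5.42
eef_pos: [0.6152, 0.1469, 0.2501]
ee_rot: [-3.138, 0.002, -1.73]
force: [0.4, -0.0, -0.3]
width: 0.0391
```

Call:
move_arm(
  deltas=[
    [0,0,0,0,0,0],
    [0,0,0,0,0,0],
    [0,0,0,0,0,0],
    [0,0,0,0,0,0],
    [0,0,0,0,0,0],
  ],
)

```text
t: 5.83
eef_pos: [0.6146, 0.1467, 0.2481]
ee_rot: [-3.141, 0.0, -1.73]
force: [-1.9, 0.6, 4.2]
width: 0.0154
```

Call:
move_arm(
  deltas=[
    [-12.5,1,0,0,0,0],
    [-12.5,-1,0,0,0,0],
    [-12.2,-2.9,0,0,0,0],
    [-11.6,-4.8,0,0,0,0],
    [-10.7,-6.5,0,0,0,0],
  ],
)

```text
t: 6.25
eef_pos: [0.5561, 0.134, 0.2486]
ee_rot: [-3.137, 0.004, -1.728]
force: [4.5, 4.8, -0.4]
width: 0.0151
```

Call:
move_arm(
  deltas=[
    [-9.6,-8.1,0,0,0,0],
    [-8.1,-9.5,0,0,0,0],
    [-6.6,-10.7,0,0,0,0],
    [-4.8,-11.6,0,0,0,0],
    [-3,-12.2,0,0,0,0],
  ],
)

```text
t: 6.67
eef_pos: [0.5221, 0.0809, 0.2484]
ee_rot: [3.141, 0.001, -1.729]
force: [-6.8, 6.7, 10.1]
width: 0.0153
```

Call:
move_arm(
  deltas=[
    [-0.2,-2,0,0,0,0],
    [0,0,0,0,0,0],
    [0,0,0,0,0,0],
    [0,0,0,0,0,0],
    [0,0,0,0,0,0],
  ],
)

```text
t: 7.08
eef_pos: [0.5217, 0.0782, 0.2483]
ee_rot: [3.14, -0.001, -1.73]
force: [-9.5, 0.8, 14.3]
width: 0.0152
```

Call:
move_arm(
  deltas=[
    [0.5,-2,0,0,0,0],
    [0.5,-2,0,0,0,0],
    [0,-2,0,0,0,0],
    [0,0,0,0,0,0],
    [0,0,0,0,0,0],
  ],
)

```text
t: 7.5
eef_pos: [0.5216, 0.0745, 0.2482]
ee_rot: [3.138, 0.003, -1.73]
force: [-21.8, 22.0, 19.2]
width: 0.0147
```

```bash
python3 - <<'E'
from h import *
for n in C: arm.grab_frame(n)
for t,z in [("seat",.008),("lever_knob",.08),("lever_pivot",.08)]: see(t,z)
s=arm.get_state();print(s["eef_pos"],s["force"],s["moment"])
E
```

```text
seat scene 0.89 [300.5 194.1] [626.   70.9]
seat scene 0.56 [311.2 319.4] [415.6 368.5]
lever_knob top 0.54 [258.3 171.7] [604.4 265.1]
lever_knob scene 0.92 [336.8 186.4] [523.4  86.9]
lever_knob scene 0.51 [301.3 197.3] [567.5 158.7]
lever_pivot scene 0.96 [314.4 177.1] [581.7  82.6]
[0.52165119 0.07452717 0.24821419] [-21.69756663  21.40945315  18.59799055] [7.98340323 7.78457474 0.06098488]
```

Call:
move_arm(
  deltas=[
    [0,0,0,0,0,0],
    [0,0,0,0,0,0],
    [0,0,0,0,0,0],
    [0,0,0,0,0,0],
    [0,0,0,0,0,0],
  ],
  claw=90,
)

```text
t: 8.32
eef_pos: [0.5239, 0.0721, 0.2475]
ee_rot: [3.142, -0.0, -1.73]
force: [-0.0, -0.4, 0.2]
width: 0.0425
```

Call:
move_arm(
  deltas=[
    [0,0,18,0,0,0],
    [0,0,18,0,0,0],
    [0,0,18,0,0,0],
    [0,0,18,0,0,0],
    [0,0,18,0,0,0],
  ],
)

```text
t: 8.73
eef_pos: [0.5237, 0.0719, 0.3384]
ee_rot: [3.141, -0.0, -1.731]
force: [0.3, -0.3, -0.7]
width: 0.0567
```

Call:
move_arm(
  deltas=[
    [8,-0.5,0,0,0,6],
    [8,-0.5,0,0,0,6],
    [8,-0.5,0,0,0,6],
    [8,-0.5,0,0,0,6],
    [8,-0.5,0,0,0,6],
  ],
)

```text
t: 9.15
eef_pos: [0.5642, 0.0694, 0.3375]
ee_rot: [3.141, -0.0, -1.202]
force: [0.1, 0.7, -0.3]
width: 0.0566
```

Call:
move_arm(
  deltas=[
    [8,-0.5,0,0,0,6],
    [8,-0.5,0,0,0,6],
    [8,-0.5,0,0,0,6],
    [8,-0.5,0,0,0,6],
    [8,-0.5,0,0,0,6],
  ],
)

```text
t: 9.57
eef_pos: [0.6042, 0.0669, 0.3374]
ee_rot: [3.141, 0.0, -0.678]
force: [-0.4, 0.1, -0.8]
width: 0.0567
```

Call:
move_arm(
  deltas=[
    [7,-0.5,0,0,0,6],
    [7,-0.5,0,0,0,6],
    [7,-0.5,0,0,0,6],
    [7,-0.5,0,0,0,6],
    [7,-0.5,0,0,0,6],
  ],
)

```text
t: 9.98
eef_pos: [0.6392, 0.0644, 0.3372]
ee_rot: [3.141, 0.0, -0.155]
force: [0.5, 0.3, 0.3]
width: 0.0568
```

```bash
python3 - <<'E'
from h import *
for n in C: 
    im=arm.grab_frame(n)
    if n=="scene": cv2.imwrite("pics/3s.png",cv2.resize(im[110:230,220:400,::-1],None,fx=4,fy=4,interpolation=cv2.INTER_CUBIC))
fitcell("cell_old_mid",94,[.635,.066,-1.73],z=.008)
s=arm.get_state();print(s["eef_pos"],np.degrees(s["ee_rot"]),s["q"],s["force"])
E
```

```text
cell_old_mid ['top', 'scene'] [633.4  65.8] yaw -94.3 xor [108.6 188.7] of [173, 699]
cell_old_mid ['top'] [625.7  66.4] yaw -98.1 xor [105.3] of [173]
cell_old_mid ['scene'] [638.4  59.1] yaw -88.8 xor [183.8] of [699]
[0.63860327 0.06449221 0.33716795] [ 1.79978028e+02  4.48782044e-02 -9.37010047e+00] [ 4.04075388e-01  3.53072115e-01 -1.56541446e-01 -1.11933385e-04
 -1.06204938e+00  1.00323655e+00] [-0.0682866  -0.71486975 -0.05536202]
```

View pics/3s.png

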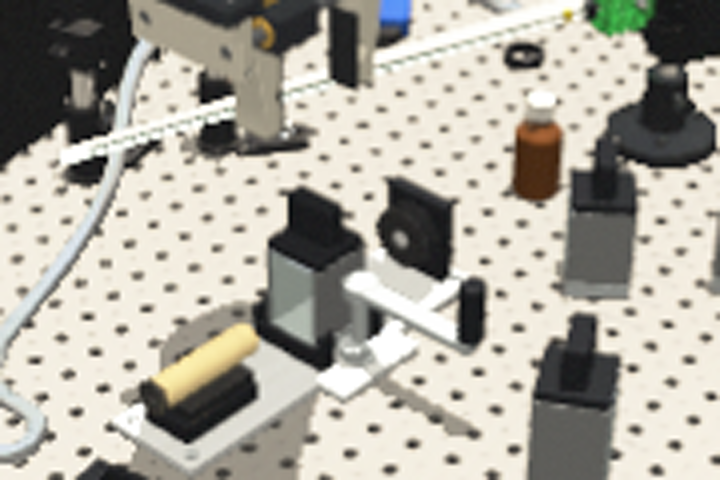

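Call:
move_arm(
  deltas=[
    [-0.6,0.2,-16,0,0,0],
    [-0.6,0.2,-16,0,0,0],
    [-0.6,0.2,-16,0,0,0],
    [-0.6,0.2,-16,0,0,0],
    [-0.6,0.2,-16,0,0,0],
  ],
  claw=90,
)

```text
t: 10.6
eef_pos: [0.6352, 0.0657, 0.2571]
ee_rot: [-3.141, -0.0, -0.163]
force: [0.7, 1.1, 0.5]
width: 0.0567
```

Call:
move_arm(
  deltas=[
    [0,0,0,0,0,0],
    [0,0,0,0,0,0],
    [0,0,0,0,0,0],
    [0,0,0,0,0,0],
    [0,0,0,0,0,0],
  ],
  claw=255,
  squeeze=30,
)

```text
t: 11.02
eef_pos: [0.636, 0.0659, 0.2589]
ee_rot: [-3.141, -0.002, -0.16]
force: [-0.1, -0.3, 0.7]
width: 0.029
```

Call:
move_arm(
  deltas=[
    [0,0,0,0,0,0],
    [0,0,0,0,0,0],
    [0,0,0,0,0,0],
    [0,0,0,0,0,0],
    [0,0,0,0,0,0],
  ],
)

```text
t: 11.43
eef_pos: [0.6359, 0.0657, 0.2581]
ee_rot: [3.142, -0.0, -0.159]
force: [-0.2, -0.7, 3.2]
width: 0.0135
```

Call:
move_arm(
  deltas=[
    [0,0,12,0,0,0],
    [0,0,20,0,0,0],
    [0,0,20,0,0,0],
    [0,0,20,0,0,0],
    [0,0,20,0,0,0],
  ],
)

```text
t: 11.85
eef_pos: [0.6354, 0.0658, 0.3508]
ee_rot: [3.142, 0.001, -0.159]
force: [0.2, 0.3, -2.4]
width: 0.014
```

Call:
move_arm(
  deltas=[
    [-1.4,20,0,0,0,1],
    [-1.4,20,0,0,0,1],
    [-1.4,20,0,0,0,1],
    [-1.4,20,0,0,0,1],
    [-1.4,20,0,0,0,1],
  ],
)

```text
t: 12.27
eef_pos: [0.6283, 0.1667, 0.35]
ee_rot: [-3.141, 0.001, -0.071]
force: [0.9, 0.4, -1.8]
width: 0.0136
```

Call:
move_arm(
  deltas=[
    [-1.4,20,-10,0,0,1],
    [-1.4,20,-10,0,0,1],
    [-1.4,20,-10,0,0,1],
    [-1.4,20,-10,0,0,1],
    [-1.4,20,-10,0,0,1],
  ],
)

```text
t: 12.68
eef_pos: [0.6213, 0.2668, 0.2995]
ee_rot: [-3.142, 0.001, 0.016]
force: [0.2, 0.3, -1.6]
width: 0.0136
```

```bash
python3 - <<'E'
from h import *
ims=[]
for n,(x0,y0,x1,y1) in dict(scene=(220,170,380,310),top=(230,140,350,245)).items(): 
    im=arm.grab_frame(n)
    ims.append(cv2.resize(im[y0:y1,x0:x1,::-1],(400,350),interpolation=cv2.INTER_CUBIC))
cv2.imwrite("pics/4.png",np.hstack(ims))
s=arm.get_state();p=s["eef_pos"];print(p,np.degrees(s["ee_rot"]),s["width"],s["force"])
fitcell("cell_old_mid",94,[p[0],p[1],np.pi/2],z=p[2]-.2495)
see("seat",.008);see("well_0",.008)
m=nearmask("rack_mid","top",[.53,.265,.008],tol=25)
if m is not None: print(fit({"top":m},[box(-30,30,-129.5,129.5,0,30)],[.53,.262,1.58]))
E
```

```text
[0.62079335 0.26819238 0.29767034] [1.79936420e+02 1.66532659e-01 1.02932097e+00] 0.013868442259408247 [-0.89633002 -0.21290345 -2.20864788]
no mask cell_old_mid scene
cell_old_mid ['top'] [620.1 271.1] yaw 92.8 xor [191.] of [66]
seat top 0.88 [332.  165.3] [636.2  62.5]
seat top 0.34 [313.2 235. ] [434.2 117.1]
seat scene 0.61 [302.5 194.7] [620.8  70.4]
well_0 top 0.97 [258.4 167.4] [630.4 276.4]
well_0 top 0.86 [264.  230.9] [446.2 257.6]
well_0 top 0.74 [263.8 192. ] [558.3 259.7]
well_0 top 0.74 [261.6 212.1] [500.1 265.2]
well_0 scene 0.93 [275.7 250.8] [567.4 257.3]
well_0 scene 0.91 [332.1 279.1] [431.7 265.4]
well_0 scene 0.86 [301.6 266.3] [499.4 266.8]
well_0 scene 0.64 [249.1 245.1] [623.4 272.2]
```

View pics/4.png

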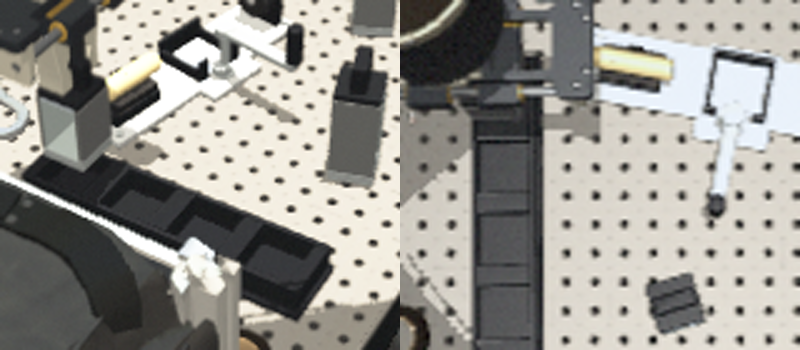

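```bash
cat >>h.py <<'E'
def overlay(fn,n,roi,f,polys,im=None):
    im=arm.grab_frame(n) if im is None else im
    x0,y0,x1,y1=roi
    o=np.ascontiguousarray(cv2.resize(im[y0:y1,x0:x1,::-1],None,fx=f,fy=f,interpolation=cv2.INTER_CUBIC))
    for P,col in polys:
        q=np.array([(proj(n,p)-[x0,y0]+.5)*f for p in P]);cv2.polylines(o,[(q*16).round().astype(np.int32)],True,col,1,cv2.LINE_AA,4)
    if fn: cv2.imwrite(fn,o)
    return o
def sq(x,y,a,w,l,z):
    c,s=np.cos(a),np.sin(a);return [(x+c*i*w/2-s*j*l/2,y+s*i*w/2+c*j*l/2,z) for i,j in((1,1),(1,-1),(-1,-1),(-1,1))]
def rackpolys(rx=.530,ry=.265,a=1.587):
    P=[(sq(rx,ry,a,.060,.259,.03),(0,255,0))]
    for k in(-93,-31,31,93):
        P.append((sq(rx-np.sin(a)*k/1000,ry+np.cos(a)*k/1000,a,.045,.045,.03),(0,255,255)))
    return P
def cellpolys(x,y,a,zb,h):
    R=(0,0,255);return [(sq(x,y,a,.04,.04,zb),R),(sq(x,y,a,.04,.04,zb+h-.026),R),(sq(x,y,a,.014,.034,zb+h),(255,0,255))]
E
python3 - <<'E'
from h import *
s=arm.get_state();p=s["eef_pos"]
P=rackpolys()+cellpolys(.621,.267,np.radians(91),.2985-.249,.094)
a=overlay(None,"scene",(215,175,365,310),5,P);b=overlay(None,"top",(240,150,290,255),5,P)
a=cv2.resize(a,None,fx=.8,fy=.8);b=b[:540]
o=np.zeros((540,800,3),np.uint8);o[:,:600]=a[:540,:600];o[:525,600:]=b[:525,:200];cv2.imwrite("pics/5.png",o)
E
```

```text
(no output)
```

View pics/5.png

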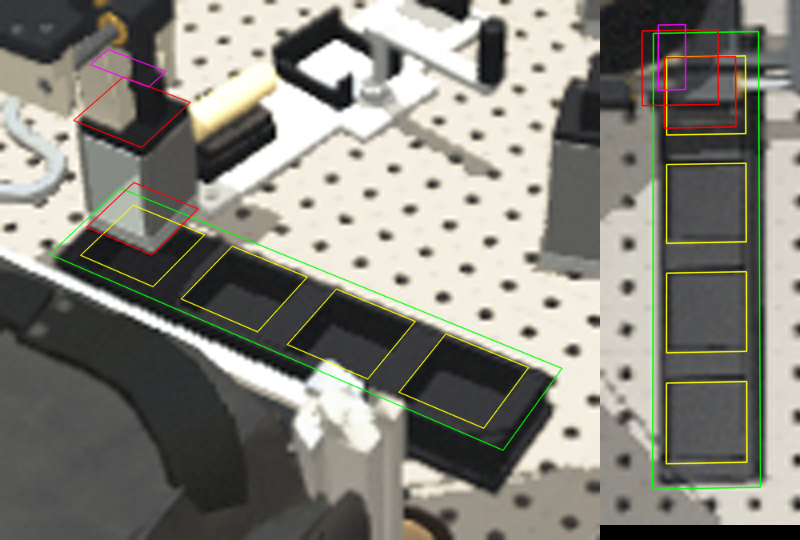

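The overlay shows the well outlines agree with the image. The cell sits about 1.5 mm towards −x of where I assumed. Correcting that, then inserting.

Call:
move_arm(
  deltas=[
    [1.5,-0.3,0,0,0,0],
    [1.5,-0.3,-8,0,0,0],
    [0,0,-6,0,0,0],
    [0,0,-6,0,0,0],
    [0,0,-4,0,0,0],
  ],
)

```text
t: 13.65
eef_pos: [0.6257, 0.2659, 0.2771]
ee_rot: [-3.14, -0.004, 0.016]
force: [-1.5, -0.1, -0.8]
width: 0.0138
```

Call:
move_arm(
  deltas=[
    [0,0,-3,0,0,0],
    [0,0,-3,0,0,0],
    [0,0,0,0,0,0],
    [0,0,0,0,0,0],
    [0,0,0,0,0,0],
  ],
)

```text
t: 14.07
eef_pos: [0.6246, 0.2653, 0.2691]
ee_rot: [3.141, 0.001, 0.015]
force: [-0.7, 0.9, -3.4]
width: 0.0138
```

Call:
move_arm(
  deltas=[
    [0,0,-3,0,0,0],
    [0,0,-3,0,0,0],
    [0,0,-3,0,0,0],
    [0,0,-1.5,0,0,0],
    [0,0,0,0,0,0],
  ],
)

```text
t: 14.48
eef_pos: [0.6247, 0.2653, 0.2587]
ee_rot: [3.142, 0.0, 0.015]
force: [-0.1, 2.2, -3.3]
width: 0.0137
```

Call:
move_arm(
  deltas=[
    [0,0,-0.5,0,0,0],
    [0,0,-0.5,0,0,0],
    [0,0,0,0,0,0],
    [0,0,0,0,0,0],
    [0,0,0,0,0,0],
  ],
)

```text
t: 14.9
eef_pos: [0.6248, 0.2653, 0.2582]
ee_rot: [-3.141, -0.0, 0.015]
force: [0.8, 0.9, -2.0]
width: 0.0137
```

Call:
move_arm(
  deltas=[
    [0,0,-0.7,0,0,0],
    [0,0,-0.7,0,0,0],
    [0,0,0,0,0,0],
    [0,0,0,0,0,0],
    [0,0,0,0,0,0],
  ],
)

```text
t: 15.32
eef_pos: [0.6248, 0.2653, 0.2581]
ee_rot: [-3.141, -0.001, 0.016]
force: [-2.9, 0.3, 7.5]
width: 0.0135
```

Call:
move_arm(
  deltas=[
    [0,0,0,0,0,0],
    [0,0,0,0,0,0],
    [0,0,0,0,0,0],
    [0,0,0,0,0,0],
    [0,0,0,0,0,0],
  ],
  claw=90,
)

```text
t: 15.73
eef_pos: [0.6248, 0.2651, 0.2565]
ee_rot: [3.141, 0.0, 0.015]
force: [0.4, 0.3, 0.4]
width: 0.0417
```

Call:
move_arm(
  deltas=[
    [0,0,14,0,0,0],
    [0,0,18,0,0,0],
    [0,0,18,0,0,0],
    [0,0,18,0,0,0],
    [0,0,18,0,0,0],
  ],
)

```text
t: 16.15
eef_pos: [0.6247, 0.2651, 0.3434]
ee_rot: [3.141, 0.0, 0.015]
force: [0.6, -0.2, -0.8]
width: 0.0562
```

Call:
move_arm(
  deltas=[
    [-12.1,-9.7,0,0,0,-4.87],
    [-12.1,-9.7,0,0,0,-4.87],
    [-12.1,-9.7,0,0,0,-4.87],
    [-12.1,-9.7,0,0,0,-4.87],
    [-12.1,-9.7,0,0,0,-4.87],
  ],
)

```text
t: 16.57
eef_pos: [0.5636, 0.2162, 0.3426]
ee_rot: [3.141, 0.0, -0.414]
force: [-0.9, -0.5, 1.1]
width: 0.057
```

Call:
move_arm(
  deltas=[
    [-12.1,-9.7,0,0,0,-4.87],
    [-12.1,-9.7,0,0,0,-4.87],
    [-12.1,-9.7,0,0,0,-4.87],
    [-12.1,-9.7,0,0,0,-4.87],
    [-12.1,-9.7,0,0,0,-4.87],
  ],
)

```text
t: 16.98
eef_pos: [0.5031, 0.1676, 0.3427]
ee_rot: [3.141, -0.0, -0.839]
force: [-1.4, -0.4, 0.2]
width: 0.0567
```

```bash
python3 - <<'E'
from h import *
for n in C: arm.grab_frame(n)
fitcell("cell_tall_mid",119,[.442,.119,-2.825])
fitcell("cell_a_mid",94,[.522,-.078,-2.67])
fitcell("cell_a_mid",94,[.437,-.123,-3.2])
fitcell("cell_old_mid",94,[.623,.266,-1.56],z=.008)
s=arm.get_state();print(s["eef_pos"],np.degrees(s["ee_rot"]),s["width"],s["q"])
E
```

```text
no mask cell_tall_mid top
cell_tall_mid ['scene'] [441.9 119.8] yaw -161.0 xor [56.4] of [1018]
cell_a_mid ['top', 'scene'] [523.3 -80.2] yaw -154.1 xor [24.4 92.7] of [284, 550]
cell_a_mid ['top'] [524.  -79.5] yaw -154.4 xor [21.5] of [284]
cell_a_mid ['scene'] [522.8 -81.2] yaw -154.3 xor [88.2] of [550]
no mask cell_a_mid scene
cell_a_mid ['top'] [ 436.9 -124.6] yaw -186.3 xor [23.5] of [301]
no mask cell_old_mid top
no mask cell_old_mid scene
cell_old_mid [] [623. 266.] yaw -89.4 xor [] of []
[0.5040558  0.1684951  0.34251688] [ 1.79979544e+02 -2.01316120e-04 -4.77897065e+01] 0.05664022090762693 [ 6.91824863e-01  1.74653012e-01 -3.91815923e-01  2.31387372e-05
 -1.00468389e+00  4.48713224e-02]
```

Call:
move_arm(
  deltas=[
    [-12.2,-9.6,0,0,0,-4.7],
    [-12.2,-9.6,0,0,0,-4.7],
    [-12.2,-9.6,0,0,0,-4.7],
    [-12.2,-9.6,0,0,0,-4.7],
    [-12.2,-9.6,0,0,0,-4.7],
  ],
)

```text
t: 17.9
eef_pos: [0.4424, 0.12, 0.3425]
ee_rot: [3.141, -0.0, -1.248]
force: [0.1, -0.6, -0.6]
width: 0.0568
```

Call:
move_arm(
  deltas=[
    [0,0,-13.4,0,0,0],
    [0,0,-13.4,0,0,0],
    [0,0,-13.4,0,0,0],
    [0,0,-13.4,0,0,0],
    [0,0,-13.4,0,0,0],
  ],
)

```text
t: 18.32
eef_pos: [0.4429, 0.1204, 0.2752]
ee_rot: [-3.141, 0.0, -1.244]
force: [-0.5, -0.4, -0.3]
width: 0.0565
```

Call:
move_arm(
  deltas=[
    [0,0,0,0,0,0],
    [0,0,0,0,0,0],
    [0,0,0,0,0,0],
    [0,0,0,0,0,0],
    [0,0,0,0,0,0],
  ],
  claw=255,
)

```text
t: 18.73
eef_pos: [0.443, 0.1204, 0.2765]
ee_rot: [-3.14, 0.0, -1.245]
force: [0.5, -0.1, -0.3]
width: 0.0288
```

Call:
move_arm(
  deltas=[
    [0,0,0,0,0,0],
    [0,0,0,0,0,0],
    [0,0,0,0,0,0],
    [0,0,0,0,0,0],
    [0,0,0,0,0,0],
  ],
)

```text
t: 19.15
eef_pos: [0.4429, 0.1204, 0.2761]
ee_rot: [-3.141, 0.0, -1.245]
force: [-1.8, -0.3, 4.5]
width: 0.0137
```

Call:
move_arm(
  deltas=[
    [0,0,26,0,0,0],
    [0,0,26,0,0,0],
    [0,0,26,0,0,0],
    [0,0,26,0,0,0],
    [0,0,26,0,0,0],
  ],
)

```text
t: 19.57
eef_pos: [0.4422, 0.1199, 0.4064]
ee_rot: [3.14, -0.0, -1.245]
force: [0.6, 0.9, -1.5]
width: 0.0136
```

```bash
cat >>h.py <<'E'
def seatpolys(x=.6335,y=.0655,a=np.radians(80.9)):
    c,s=np.cos(a),np.sin(a);P=[(sq(x,y,a,.045,.045,.008),(0,0,255))]
    for k in(-1,1): # y-side wall inner edges at z=30
        P.append(([(x+c*i-s*k*.0225,y+s*i+c*k*.0225,.03) for i in(-.0225,.0225)],(0,255,0)))
        P.append(([(x+c*k*.0225-s*i,y+s*k*.0225+c*i,.02) for i in(-.0225,.0225)],(255,255,0)))
    for k in (-.12,.12): P.append(([(x+c*k-s*i,y+s*k+c*i,.008) for i in(-.03,.03)],(255,0,255)))
    return P
E
python3 - <<'E'
from h import *
P=seatpolys()
a=overlay(None,"top",(280,140,380,195),8,P)[:300]
a=overlay(None,"top",(315,148,350,185),10,P);a0=overlay(None,"top",(285,140,375,195),4,P)
b=overlay(None,"scene",(280,165,340,215),7,P)
o=np.zeros((600,800,3),np.uint8);o[:370,:350]=a;o[375:595,:360]=a0;o[:350,370:790]=b;cv2.imwrite("pics/6.png",o)
E
```

```text
(no output)
```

View pics/6.png

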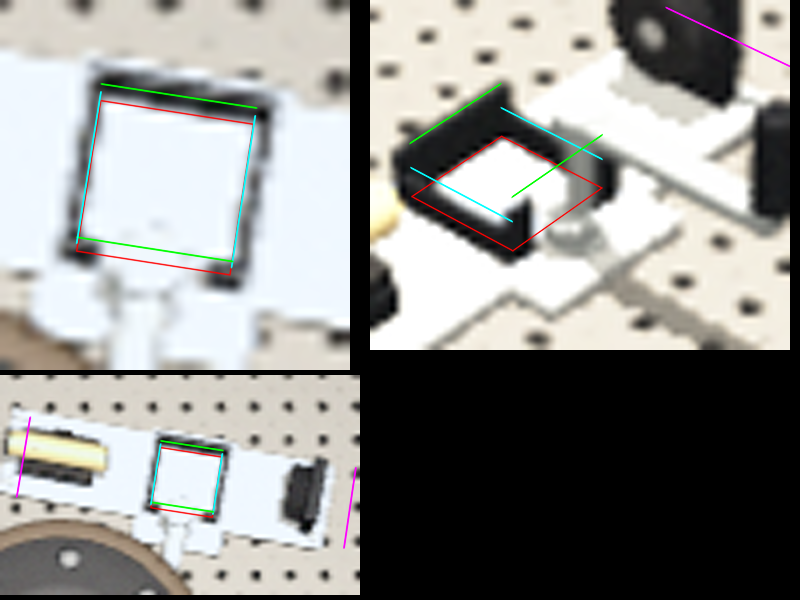

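The seat overlay lies on the pocket within half a pixel, so the seat is at (633.5, 65.5). Carrying the tall cell there.

Call:
move_arm(
  deltas=[
    [12.73,-3.62,0,0,0,4.14],
    [12.73,-3.62,0,0,0,4.14],
    [12.73,-3.62,0,0,0,4.14],
    [12.73,-3.62,0,0,0,4.14],
    [12.73,-3.62,0,0,0,4.14],
  ],
)

```text
t: 20.18
eef_pos: [0.5065, 0.1018, 0.4036]
ee_rot: [3.138, 0.001, -0.88]
force: [-0.6, 0.0, -2.2]
width: 0.0137
```

Call:
move_arm(
  deltas=[
    [12.73,-3.62,0,0,0,4.14],
    [12.73,-3.62,0,0,0,4.14],
    [12.73,-3.62,0,0,0,4.14],
    [12.73,-3.62,0,0,0,4.14],
    [12.73,-3.62,0,0,0,4.14],
  ],
)

```text
t: 20.6
eef_pos: [0.5702, 0.0836, 0.4033]
ee_rot: [3.139, 0.003, -0.519]
force: [-0.1, 0.4, -2.5]
width: 0.0137
```

Call:
move_arm(
  deltas=[
    [12.73,-3.62,0,0,0,4.14],
    [12.73,-3.62,0,0,0,4.14],
    [12.73,-3.62,0,0,0,4.14],
    [12.73,-3.62,0,0,0,4.14],
    [12.73,-3.62,0,0,0,4.14],
  ],
)

```text
t: 21.02
eef_pos: [0.6339, 0.0656, 0.403]
ee_rot: [3.14, 0.004, -0.158]
force: [0.5, -0.1, -2.2]
width: 0.0133
```

Call:
move_arm(
  deltas=[
    [0,0,-20,0,0,0],
    [0,0,-20,0,0,0],
    [0,0,-20,0,0,0],
    [0,0,-18,0,0,0],
    [0,0,-12,0,0,0],
  ],
)

```text
t: 21.43
eef_pos: [0.6325, 0.0655, 0.3113]
ee_rot: [3.139, 0.006, -0.162]
force: [-0.2, -0.2, -2.2]
width: 0.0136
```

```bash
python3 - <<'E'
from h import *
s=arm.get_state();p=s["eef_pos"];print(p,np.degrees(s["ee_rot"]),s["width"],s["force"])
P=seatpolys()+cellpolys(p[0],p[1],np.radians(80.9),p[2]-.275,.119)
cv2.imwrite("pics/7.png",overlay(None,"scene",(265,135,345,215),7,P))
fitcell("cell_tall_mid",119,[p[0],p[1],np.radians(80.9)],z=p[2]-.275)
E
```

```text
[0.63247849 0.06552676 0.31129863] [179.85871318   0.32270056  -9.26286162] 0.013626978370886165 [-0.20789105 -0.21557149 -2.2344119 ]
no mask cell_tall_mid top
cell_tall_mid ['scene'] [630.6  69.6] yaw 78.5 xor [216.8] of [962]
```

View pics/7.png

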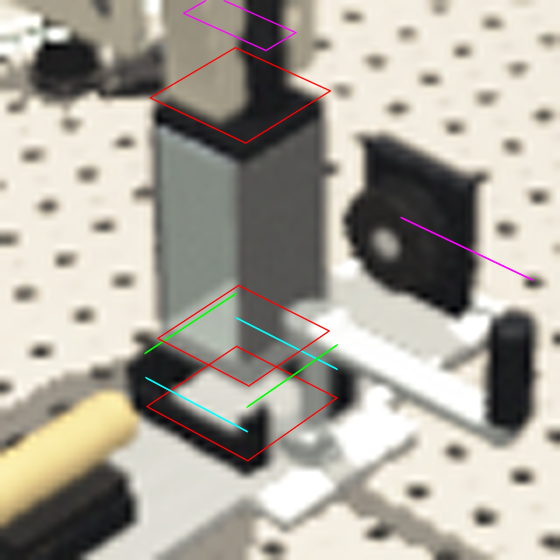

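Call:
move_arm(
  deltas=[
    [0.5,0,-4,0,0,0],
    [0,0,-4,0,0,0],
    [0,0,-3,0,0,0],
    [0,0,-3,0,0,0],
    [0,0,0,0,0,0],
  ],
)

```text
t: 22.0
eef_pos: [0.635, 0.0661, 0.3059]
ee_rot: [-3.141, -0.005, -0.159]
force: [-6.1, 1.0, 17.4]
width: 0.0139
```

Call:
move_arm(
  deltas=[
    [0,0,-3,0,0,0],
    [0,0,-3,0,0,0],
    [0,0,-3,0,0,0],
    [0,0,0,0,0,0],
    [0,0,0,0,0,0],
  ],
)

```text
t: 22.42
eef_pos: [0.6377, 0.066, 0.3032]
ee_rot: [-3.138, -0.016, -0.157]
force: [-6.8, -2.5, 44.0]
width: 0.0138
```

Call:
move_arm(
  deltas=[
    [0,0,6,0,0,0],
    [0,0,6,0,0,0],
    [0,0,6,0,0,0],
    [0,0,6,0,0,0],
    [0,0,0,0,0,0],
  ],
)

```text
t: 22.83
eef_pos: [0.6345, 0.066, 0.3177]
ee_rot: [-3.141, -0.001, -0.161]
force: [1.1, 0.2, -2.1]
width: 0.0139
```

```bash
python3 - <<'E'
from h import *
s=arm.get_state();p=s["eef_pos"];print(p,np.degrees(s["ee_rot"]),s["width"],s["force"],s["moment"])
P=seatpolys()+cellpolys(p[0],p[1],np.radians(80.9),p[2]-.276,.119)
a=overlay(None,"scene",(270,135,340,210),7,P);b=overlay(None,"scene",(270,135,340,210),7,[])
cv2.imwrite("pics/8.png",cv2.resize(np.hstack([a,b]),(800,int(800*525/980))))
E
```

```text
[0.63445963 0.06602048 0.31765502] [-1.79982345e+02 -5.23691512e-02 -9.20829626e+00] 0.013884286029670569 [ 1.12117355  0.21432307 -2.11510634] [-0.02306826 -0.03387944 -0.0045201 ]
```

View pics/8.png

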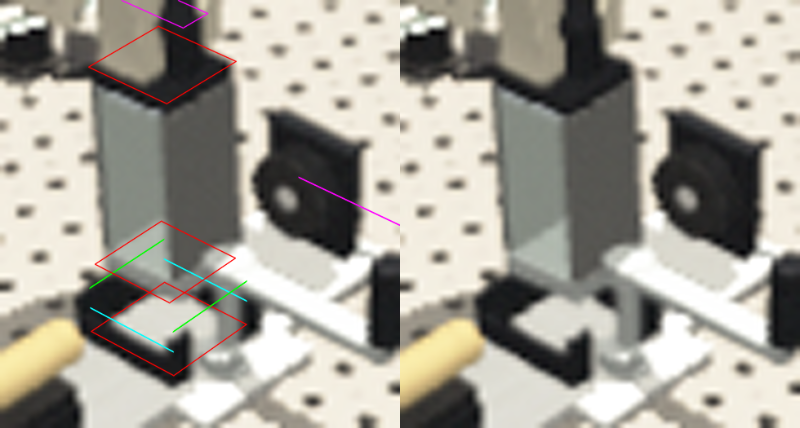

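The picture shows the tall cell has tilted about 2.5° in the grip from touching the seat's wall. I'll set it on the bench and regrip it, squeezing on both axes to centre it.

Call:
move_arm(
  deltas=[
    [0,0,18,0,0,0],
    [0,0,18,0,0,0],
    [0,0,18,0,0,0],
    [0,0,18,0,0,0],
    [0,0,18,0,0,0],
  ],
)

```text
t: 23.35
eef_pos: [0.6341, 0.0659, 0.4065]
ee_rot: [3.141, 0.002, -0.161]
force: [0.1, -0.6, -2.2]
width: 0.0139
```

Call:
move_arm(
  deltas=[
    [-30,9,0,0,0,0],
    [-30,9,0,0,0,0],
    [-30,9,0,0,0,0],
    [-30,9,0,0,0,0],
    [-30,9,0,0,0,0],
  ],
)

```text
t: 23.77
eef_pos: [0.4827, 0.111, 0.4057]
ee_rot: [3.141, 0.001, -0.161]
force: [0.1, 0.6, -3.0]
width: 0.0139
```

Call:
move_arm(
  deltas=[
    [-30,9,-20,0,0,0],
    [0,0,-30,0,0,0],
    [0,0,-30,0,0,0],
    [0,0,-30,0,0,0],
    [0,0,-14,0,0,0],
  ],
)

```text
t: 24.18
eef_pos: [0.4526, 0.1193, 0.2792]
ee_rot: [3.139, 0.004, -0.161]
force: [-1.1, -0.4, -2.7]
width: 0.0137
```

Call:
move_arm(
  deltas=[
    [0,0,-2,0,0,0],
    [0,0,-2,0,0,0],
    [0,0,0,0,0,0],
    [0,0,0,0,0,0],
    [0,0,0,0,0,0],
  ],
)

```text
t: 24.6
eef_pos: [0.4546, 0.1201, 0.2798]
ee_rot: [-3.14, -0.001, -0.161]
force: [0.3, -0.5, -2.9]
width: 0.014
```

Call:
move_arm(
  deltas=[
    [0,0,-1,0,0,0],
    [0,0,-1,0,0,0],
    [0,0,-1,0,0,0],
    [0,0,0,0,0,0],
    [0,0,0,0,0,0],
  ],
)

```text
t: 25.02
eef_pos: [0.4542, 0.1199, 0.2758]
ee_rot: [3.142, -0.0, -0.161]
force: [-0.2, -0.1, -2.3]
width: 0.0139
```

Call:
move_arm(
  deltas=[
    [0,0,-1,0,0,0],
    [0,0,-1,0,0,0],
    [0,0,0,0,0,0],
    [0,0,0,0,0,0],
    [0,0,0,0,0,0],
  ],
)

```text
t: 25.43
eef_pos: [0.4543, 0.12, 0.2742]
ee_rot: [-3.141, -0.001, -0.161]
force: [-2.2, -0.3, 6.0]
width: 0.0137
```

Call:
move_arm(
  deltas=[
    [0,0,-0.7,0,0,0],
    [0,0,0,0,0,0],
    [0,0,0,0,0,0],
    [0,0,0,0,0,0],
    [0,0,0,0,0,0],
  ],
)

```text
t: 25.85
eef_pos: [0.4545, 0.1201, 0.2741]
ee_rot: [-3.141, -0.001, -0.16]
force: [-4.1, -0.2, 12.8]
width: 0.0138
```

Call:
move_arm(
  deltas=[
    [0,0,0,0,0,0],
    [0,0,0,0,0,0],
    [0,0,0,0,0,0],
    [0,0,1,0,0,0],
    [0,0,1,0,0,0],
  ],
  claw=60,
)

```text
t: 26.27
eef_pos: [0.4542, 0.1199, 0.2749]
ee_rot: [3.141, 0.0, -0.161]
force: [-0.2, -0.2, 0.4]
width: 0.0415
```

Call:
move_arm(
  deltas=[
    [0,0,0,0,0,-6],
    [0,0,0,0,0,-6],
    [0,0,0,0,0,-6],
    [0,0,0,0,0,-6],
    [0,0,0,0,0,-6],
  ],
)

```text
t: 26.68
eef_pos: [0.4542, 0.1199, 0.275]
ee_rot: [3.141, -0.0, -0.69]
force: [-0.4, 0.5, -0.1]
width: 0.0665
```

Call:
move_arm(
  deltas=[
    [0,0,0,0,0,-6],
    [0,0,0,0,0,-6],
    [0,0,0,0,0,-6],
    [0,0,0,0,0,-6],
    [0,0,0,0,0,-6],
  ],
)

```text
t: 27.1
eef_pos: [0.4542, 0.1199, 0.2751]
ee_rot: [3.142, -0.0, -1.213]
force: [0.0, -0.0, 0.8]
width: 0.0671
```

Call:
move_arm(
  deltas=[
    [0,0,0,0,0,-6],
    [0,0,0,0,0,-6],
    [0,0,0,0,0,-6],
    [0,0,0,0,0,-6],
    [0,0,0,0,0,-6],
  ],
)

```text
t: 27.52
eef_pos: [0.4542, 0.1199, 0.275]
ee_rot: [3.142, -0.0, -1.737]
force: [-0.6, 0.4, 0.2]
width: 0.0671
```

Call:
move_arm(
  deltas=[
    [0,0,0,0,0,0],
    [0,0,0,0,0,0],
    [0,0,0,0,0,0],
    [0,0,0,0,0,0],
    [0,0,0,0,0,0],
  ],
  claw=255,
  squeeze=10,
)

```text
t: 27.93
eef_pos: [0.4541, 0.1199, 0.275]
ee_rot: [3.141, -0.0, -1.73]
force: [-0.2, 0.3, 0.4]
width: 0.0394
```

Call:
move_arm(
  deltas=[
    [0,0,0,0,0,0],
    [0,0,0,0,0,0],
    [0,0,0,0,0,0],
    [0,0,0,0,0,0],
    [0,0,0,0,0,0],
  ],
)

```text
t: 28.35
eef_pos: [0.4541, 0.1199, 0.275]
ee_rot: [3.141, -0.0, -1.732]
force: [-2.9, 0.6, 1.3]
width: 0.0344
```

Call:
move_arm(
  deltas=[
    [0,0,0,0,0,0],
    [0,0,0,0,0,0],
    [0,0,0,0,0,0],
    [0,0,0,0,0,6],
    [0,0,0,0,0,6],
  ],
  claw=60,
)

```text
t: 28.77
eef_pos: [0.4544, 0.12, 0.2751]
ee_rot: [-3.141, 0.0, -1.518]
force: [-0.1, -0.1, -0.7]
width: 0.062
```

Call:
move_arm(
  deltas=[
    [0,0,0,0,0,6],
    [0,0,0,0,0,6],
    [0,0,0,0,0,6],
    [0,0,0,0,0,6],
    [0,0,0,0,0,6],
  ],
)

```text
t: 29.18
eef_pos: [0.4544, 0.12, 0.2751]
ee_rot: [-3.141, -0.0, -0.993]
force: [0.4, -0.6, -0.8]
width: 0.0673
```

Call:
move_arm(
  deltas=[
    [0,0,0,0,0,6],
    [0,0,0,0,0,6],
    [0,0,0,0,0,6],
    [0,0,0,0,0,6],
    [0,0,0,0,0,6],
  ],
)

```text
t: 29.6
eef_pos: [0.4544, 0.12, 0.2751]
ee_rot: [-3.141, -0.0, -0.47]
force: [0.4, 0.3, 0.5]
width: 0.0671
```

Call:
move_arm(
  deltas=[
    [0,0,0,0,0,6],
    [0,0,0,0,0,6],
    [0,0,0,0,0,6],
    [0,0,0,0,0,0],
    [0,0,0,0,0,0],
  ],
)

```text
t: 30.02
eef_pos: [0.4543, 0.1199, 0.2751]
ee_rot: [-3.141, -0.0, -0.164]
force: [0.1, 0.0, 0.7]
width: 0.0671
```

```bash
python3 - <<'E'
from h import *
for n in C: arm.grab_frame(n)
fitcell("cell_tall_mid",119,[.454,.12,np.radians(80.9)])
s=arm.get_state();print(s["eef_pos"],np.degrees(s["ee_rot"]))
E
```

```text
no mask cell_tall_mid top
cell_tall_mid ['scene'] [447.3 124.1] yaw 85.8 xor [183.8] of [1111]
[0.45421179 0.11991702 0.27506749] [-1.79999461e+02 -3.72310496e-03 -9.33478353e+00]
```

Call:
move_arm(
  deltas=[
    [0,0,0,0,0,0],
    [0,0,0,0,0,0],
    [0,0,0,0,0,0],
    [0,0,0,0,0,0],
    [0,0,0,0,0,0],
  ],
  claw=255,
  squeeze=50,
)

```text
t: 30.63
eef_pos: [0.4542, 0.1199, 0.2751]
ee_rot: [-3.142, -0.0, -0.161]
force: [0.3, 1.2, 0.5]
width: 0.0395
```

Call:
move_arm(
  deltas=[
    [0,0,0,0,0,0],
    [0,0,0,0,0,0],
    [0,0,0,0,0,0],
    [0,0,0,0,0,0],
    [0,0,0,0,0,0],
  ],
)

```text
t: 31.05
eef_pos: [0.4542, 0.12, 0.2751]
ee_rot: [-3.141, -0.0, -0.161]
force: [-0.8, 1.1, 0.3]
width: 0.0137
```

Call:
move_arm(
  deltas=[
    [0,0,26,0,0,0],
    [0,0,26,0,0,0],
    [0,0,26,0,0,0],
    [0,0,26,0,0,0],
    [0,0,26,0,0,0],
  ],
)

```text
t: 31.47
eef_pos: [0.4537, 0.1196, 0.4059]
ee_rot: [3.141, 0.001, -0.161]
force: [0.5, 1.0, -3.6]
width: 0.0134
```

Call:
move_arm(
  deltas=[
    [30,-9,0,0,0,0],
    [30,-9,0,0,0,0],
    [30,-9,0,0,0,0],
    [30,-9,0,0,0,0],
    [30,-9,0,0,0,0],
  ],
)

```text
t: 31.88
eef_pos: [0.6053, 0.0743, 0.4044]
ee_rot: [3.141, 0.001, -0.161]
force: [-0.4, 0.7, -2.1]
width: 0.0139
```

Call:
move_arm(
  deltas=[
    [29.5,-9.3,-10,0,0,0],
    [0,0,-25,0,0,0],
    [0,0,-25,0,0,0],
    [0,0,-25,0,0,0],
    [0,0,-9,0,0,0],
  ],
)

```text
t: 32.3
eef_pos: [0.6323, 0.065, 0.3061]
ee_rot: [3.139, 0.007, -0.162]
force: [-1.2, -0.2, -3.4]
width: 0.0133
```

Call:
move_arm(
  deltas=[
    [0,0,-2,0,0,0],
    [0,0,0,0,0,0],
    [0,0,0,0,0,0],
    [0,0,0,0,0,0],
    [0,0,0,0,0,0],
  ],
)

```text
t: 32.72
eef_pos: [0.634, 0.0658, 0.3108]
ee_rot: [-3.14, -0.002, -0.161]
force: [1.0, 0.8, -2.3]
width: 0.0138
```

```bash
python3 - <<'E'
from h import *
s=arm.get_state();p=s["eef_pos"];print(p,np.degrees(s["ee_rot"]),s["width"],s["force"],s["moment"])
P=cellpolys(p[0],p[1],np.radians(80.9),p[2]-.275,.119)
a=overlay(None,"scene",(270,135,340,210),7,P);b=overlay(None,"scene",(270,135,340,210),7,[])
cv2.imwrite("pics/9.png",cv2.resize(np.hstack([a,b]),(800,int(800*525/980))))
E
```

```text
[0.63398732 0.0658268  0.31076502] [-1.79928055e+02 -1.34705166e-01 -9.20210899e+00] 0.013819902041936557 [ 0.98103503  0.75612973 -2.25721108] [-0.11331376  0.10044504 -0.03524051]
```

View pics/9.png

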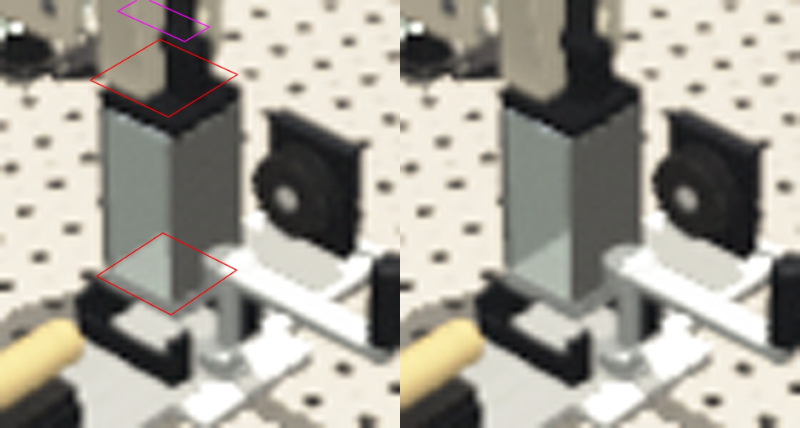

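Call:
move_arm(
  deltas=[
    [0,0,-1.5,0,0,0],
    [0,0,-1.5,0,0,0],
    [0,0,-1.5,0,0,0],
    [0,0,0,0,0,0],
    [0,0,0,0,0,0],
  ],
)

```text
t: 33.23
eef_pos: [0.6338, 0.0656, 0.3049]
ee_rot: [-3.142, -0.0, -0.161]
force: [-0.8, -0.2, 0.7]
width: 0.014
```

Call:
move_arm(
  deltas=[
    [0,0,-1,0,0,0],
    [0,0,-1,0,0,0],
    [0,0,-1,0,0,0],
    [0,0,0,0,0,0],
    [0,0,0,0,0,0],
  ],
)

```text
t: 33.65
eef_pos: [0.6344, 0.0656, 0.3041]
ee_rot: [-3.141, -0.003, -0.16]
force: [-1.2, -0.4, 13.9]
width: 0.0138
```

```bash
python3 -c "
from h import *
s=arm.get_state();print(s['eef_pos'],s['force'],s['moment'])"
```

```text
[0.63439978 0.06558304 0.30407057] [-1.22067325 -0.43755985 13.85218424] [-0.21207791  1.53734144  0.03801943]
```

Call:
move_arm(
  deltas=[
    [0,0,3,0,0,0],
    [0,0,1,0,0,0],
    [1.2,-0.2,0,0,0,0],
    [1.2,-0.2,0,0,0,0],
    [0,0,0,0,0,0],
  ],
)

```text
t: 34.07
eef_pos: [0.6362, 0.0652, 0.3049]
ee_rot: [3.141, 0.001, -0.161]
force: [-0.3, -0.7, -3.4]
width: 0.0137
```

Call:
move_arm(
  deltas=[
    [0,0,-1.5,0,0,0],
    [0,0,-1.5,0,0,0],
    [0,0,-1.5,0,0,0],
    [0,0,0,0,0,0],
    [0,0,0,0,0,0],
  ],
)

```text
t: 34.48
eef_pos: [0.636, 0.0652, 0.3008]
ee_rot: [3.141, 0.0, -0.161]
force: [0.6, 0.1, -2.2]
width: 0.0136
```

```bash
python3 -c "
from h import *
s=arm.get_state();print(s['eef_pos'],s['force'],s['moment'])"
```

```text
[0.63604125 0.06522668 0.30079542] [ 0.61171804  0.09652129 -2.1538088 ] [-0.08026264  0.15231203  0.01117768]
```

Now it is entering freely at 301. Continuing slowly.

Call:
move_arm(
  deltas=[
    [0,0,-1.5,0,0,0],
    [0,0,-1.5,0,0,0],
    [0,0,-1.5,0,0,0],
    [0,0,-1,0,0,0],
    [0,0,0,0,0,0],
  ],
)

```text
t: 34.9
eef_pos: [0.636, 0.0652, 0.2952]
ee_rot: [3.141, 0.0, -0.161]
force: [-0.2, -0.7, -2.9]
width: 0.0136
```

Call:
move_arm(
  deltas=[
    [0,0,-1.5,0,0,0],
    [0,0,-1.5,0,0,0],
    [0,0,-1.5,0,0,0],
    [0,0,-1,0,0,0],
    [0,0,0,0,0,0],
  ],
)

```text
t: 35.32
eef_pos: [0.636, 0.0652, 0.2897]
ee_rot: [3.141, 0.0, -0.161]
force: [0.3, -0.6, -2.8]
width: 0.0135
```

Call:
move_arm(
  deltas=[
    [0,0,-1.5,0,0,0],
    [0,0,-1.5,0,0,0],
    [0,0,-1.5,0,0,0],
    [0,0,0,0,0,0],
    [0,0,0,0,0,0],
  ],
)

```text
t: 35.73
eef_pos: [0.6361, 0.0652, 0.2854]
ee_rot: [3.141, 0.0, -0.161]
force: [0.5, -0.2, -2.3]
width: 0.0133
```

```bash
python3 -c "
from h import *
s=arm.get_state();print(s['eef_pos'],s['force'],s['moment'])"
```

```text
[0.63606574 0.06521624 0.28543863] [ 0.50545022 -0.19064034 -2.282729  ] [-0.06707931  0.16630565 -0.01477584]
```

Call:
move_arm(
  deltas=[
    [0,0,-1,0,0,0],
    [0,0,-1,0,0,0],
    [0,0,-0.7,0,0,0],
    [0,0,0,0,0,0],
    [0,0,0,0,0,0],
  ],
)

```text
t: 36.15
eef_pos: [0.6361, 0.0652, 0.2831]
ee_rot: [-3.142, -0.0, -0.161]
force: [-1.9, 0.1, 0.6]
width: 0.0135
```

Call:
move_arm(
  deltas=[
    [0,0,-0.4,0,0,0],
    [0,0,-0.4,0,0,0],
    [0,0,0,0,0,0],
    [0,0,0,0,0,0],
    [0,0,0,0,0,0],
  ],
)

```text
t: 36.57
eef_pos: [0.6362, 0.0652, 0.2831]
ee_rot: [-3.141, -0.001, -0.161]
force: [-2.8, 0.4, 6.6]
width: 0.0138
```

Call:
move_arm(
  deltas=[
    [0,0,0,0,0,0],
    [0,0,0,0,0,0],
    [0,0,0,0,0,0],
    [0,0,0,0,0,0],
    [0,0,0,0,0,0],
  ],
  claw=60,
  squeeze=25,
)

```text
t: 36.98
eef_pos: [0.6361, 0.0652, 0.2819]
ee_rot: [3.142, 0.0, -0.161]
force: [-0.7, -0.2, -0.2]
width: 0.0416
```

Call:
move_arm(
  deltas=[
    [0,0,12,0,0,0],
    [0,0,16,0,0,0],
    [0,0,16,0,0,0],
    [0,0,16,0,0,0],
    [0,0,10,0,0,0],
  ],
)

```text
t: 37.4
eef_pos: [0.6365, 0.0652, 0.3548]
ee_rot: [-3.141, -0.002, -0.161]
force: [0.0, 0.7, -0.5]
width: 0.0669
```

```bash
python3 - <<'E'
from h import *
for n in C: arm.grab_frame(n)
see("lever_knob",.08);see("lever_pivot",.08)
for n in C:
    m=nearmask("lever_knob",n,[.523,.082,.08],tol=12)
    if m is not None:
        # cylinder z 60..98 r 8 fit on xy
        th=np.linspace(0,6.28,16);B=[np.array([[.008*np.cos(t),.008*np.sin(t),z] for t in th for z in(.06,.098)])]
        print(n,fit({n:m},B,[.523,.082,0]),m.sum())
fitcell("cell_tall_mid",119,[.636,.065,np.radians(80.9)],z=.008)
E
```

```text
lever_knob top 0.65 [328.3 201. ] [523.8  74.7]
lever_knob top 0.43 [263.1 191.4] [550.3 251.3]
lever_knob scene 0.86 [340.3 184.3] [520.6  76.3]
lever_pivot top 0.88 [329.8 176.4] [591.1  70.4]
lever_pivot scene 0.63 [313.9 173.6] [589.6  71.8]
cell_tall_mid ['top', 'scene'] [630.2  66.7] yaw 73.1 xor [117.5 201.7] of [209, 925]
cell_tall_mid ['top'] [624.4  69.7] yaw 87.1 xor [105.5] of [209]
cell_tall_mid ['scene'] [632.2  64.9] yaw 89.5 xor [209.8] of [925]
```

Call:
move_arm(
  deltas=[
    [-7.6,0.7,0,0,0,-6],
    [-7.6,0.7,0,0,0,-6],
    [-7.6,0.7,0,0,0,-6],
    [-7.6,0.7,0,0,0,-6],
    [-7.6,0.7,0,0,0,-6],
  ],
)

```text
t: 38.32
eef_pos: [0.5977, 0.0687, 0.3516]
ee_rot: [3.141, 0.0, -0.69]
force: [0.1, 0.1, 0.0]
width: 0.0672
```

Call:
move_arm(
  deltas=[
    [-7.6,0.7,0,0,0,-6],
    [-7.6,0.7,0,0,0,-6],
    [-7.6,0.7,0,0,0,-6],
    [-7.6,0.7,0,0,0,-6],
    [-7.6,0.7,0,0,0,-6],
  ],
)

```text
t: 38.73
eef_pos: [0.5597, 0.0722, 0.3517]
ee_rot: [3.141, -0.0, -1.213]
force: [-0.5, -0.6, 1.0]
width: 0.0671
```

Call:
move_arm(
  deltas=[
    [-7.6,0.7,0,0,0,-6],
    [-7.6,0.7,0,0,0,-6],
    [-7.6,0.7,0,0,0,-6],
    [-7.6,0.7,0,0,0,-6],
    [-7.6,0.7,0,0,0,-6],
  ],
)

```text
t: 39.15
eef_pos: [0.5217, 0.0757, 0.3518]
ee_rot: [3.141, -0.0, -1.737]
force: [0.4, -1.6, -0.3]
width: 0.067
```

Call:
move_arm(
  deltas=[
    [0,0,-25,0,0,0],
    [0,0,-25,0,0,0],
    [0,0,-25,0,0,0],
    [0,0,-20,0,0,0],
    [0,0,-9,0,0,0],
  ],
)

```text
t: 39.57
eef_pos: [0.5211, 0.0753, 0.2453]
ee_rot: [3.138, -0.002, -1.732]
force: [-0.4, -0.4, -0.6]
width: 0.0672
```

Call:
move_arm(
  deltas=[
    [0,0,0,0,0,0],
    [0,0,0,0,0,0],
    [0,0,0,0,0,0],
    [0,0,0,0,0,0],
    [0,0,0,0,0,0],
  ],
  claw=255,
)

```text
t: 39.98
eef_pos: [0.5224, 0.0759, 0.2492]
ee_rot: [-3.14, 0.001, -1.732]
force: [0.2, -0.2, -0.5]
width: 0.0395
```

Call:
move_arm(
  deltas=[
    [0,0,0,0,0,0],
    [0,0,0,0,0,0],
    [0,0,0,0,0,0],
    [0,0,0,0,0,0],
    [0,0,0,0,0,0],
  ],
)

```text
t: 40.4
eef_pos: [0.5212, 0.0758, 0.2482]
ee_rot: [3.14, -0.0, -1.732]
force: [-5.6, 2.6, 6.0]
width: 0.0148
```

Call:
move_arm(
  deltas=[
    [1.5,12.5,0,0,0,0],
    [3.5,12,0,0,0,0],
    [5.5,11.5,0,0,0,0],
    [7.3,10.2,0,0,0,0],
    [9.2,8.8,0,0,0,0],
  ],
)

```text
t: 40.82
eef_pos: [0.5523, 0.1264, 0.2482]
ee_rot: [-3.137, -0.008, -1.731]
force: [30.4, -49.5, -10.0]
width: 0.0108
```

Call:
move_arm(
  deltas=[
    [10.4,7,0,0,0,0],
    [11.5,5.2,0,0,0,0],
    [12.2,3.3,0,0,0,0],
    [12.6,1,0,0,0,0],
    [12.6,-1,0,0,0,0],
  ],
)

```text
t: 41.23
eef_pos: [0.6066, 0.1374, 0.2479]
ee_rot: [3.132, -0.017, -1.734]
force: [-8.6, -41.7, 20.8]
width: 0.0016
```

Call:
move_arm(
  deltas=[
    [4,-0.6,0,0,0,0],
    [2,-0.3,0,0,0,0],
    [0,0,0,0,0,0],
    [0,0,0,0,0,0],
    [0,0,0,0,0,0],
  ],
)

```text
t: 41.65
eef_pos: [0.6117, 0.1365, 0.2479]
ee_rot: [3.132, -0.017, -1.734]
force: [-4.6, -41.9, 16.2]
width: 0.0004
```

Call:
move_arm(
  deltas=[
    [0,-4,0,0,0,0],
    [0,-5,0,0,0,0],
    [0,0,0,0,0,0],
    [0,0,20,0,0,0],
    [0,0,25,0,0,0],
  ],
)

```text
t: 42.07
eef_pos: [0.6129, 0.1346, 0.2903]
ee_rot: [3.135, -0.005, -1.733]
force: [0.9, -0.2, 0.1]
width: 0.0003
```

Call:
move_arm(
  deltas=[
    [0,0,25,0,0,0],
    [0,0,25,0,0,0],
    [-10,-30,20,0,0,0],
    [-10,-30,0,0,0,0],
    [-10,-30,0,0,0,0],
  ],
)

```text
t: 42.48
eef_pos: [0.5842, 0.0458, 0.3646]
ee_rot: [-3.139, 0.001, -1.73]
force: [0.0, 0.4, -1.7]
width: 0.0003
```

```bash
python3 - <<'E'
from h import *
s=arm.get_state();print(s['eef_pos'],s['force'],s["width"])
b=overlay(None,"scene",(250,130,350,215),4,[]);a=overlay(None,"top",(280,140,380,225),4,[])
cv2.imwrite("pics/10.png",np.hstack([a,b]))
see("lever_knob",.08);see("lever_pivot",.08)
E
```

```text
[0.58418846 0.0458043  0.36461127] [ 0.03324605  0.42489307 -1.66471608] 0.0003208490921777172
lever_knob scene 0.6 [282.8 188.4] [617.3 153.2]
lever_pivot top 0.68 [327.8 176.8] [590.   75.9]
lever_pivot scene 0.8 [312.4 172.5] [594.6  69.9]
```

View pics/10.png

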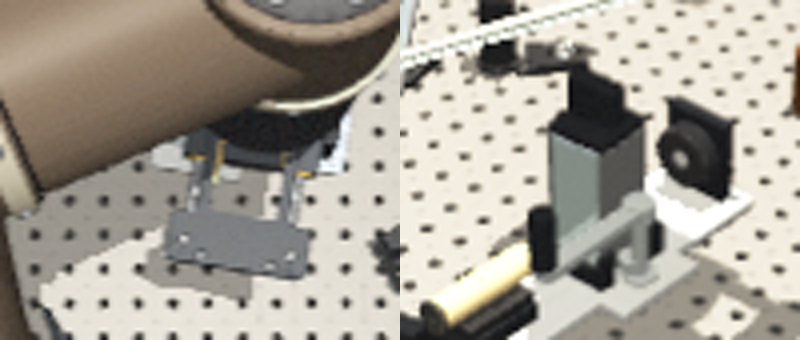

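The picture shows the lever at or near shut: the grip slipped off late in the swing, and the tall cell still stands in the seat. I'll push the knob with closed fingers to make sure it's on its stop.

Call:
move_arm(
  deltas=[
    [-5,21,0,0,0,0],
    [-5,21,0,0,0,0],
    [-5,21,0,0,0,0],
    [-5,21,0,0,0,0],
    [-5,21,0,0,0,0],
  ],
)

```text
t: 43.2
eef_pos: [0.5593, 0.1533, 0.3627]
ee_rot: [3.141, -0.0, -1.731]
force: [-0.2, -0.6, -0.3]
width: 0.0005
```

Call:
move_arm(
  deltas=[
    [0,0,-25,0,0,0],
    [0,0,-25,0,0,0],
    [0,0,-25,0,0,0],
    [0,0,-25,0,0,0],
    [0,0,-14,0,0,0],
  ],
)

```text
t: 43.62
eef_pos: [0.5587, 0.1521, 0.2459]
ee_rot: [3.139, -0.002, -1.731]
force: [-0.2, -0.8, -0.4]
width: 0.0007
```

Call:
move_arm(
  deltas=[
    [3,-0.4,0,0,0,0],
    [3,-0.4,0,0,0,0],
    [3,-0.4,0,0,0,0],
    [3,-0.4,0,0,0,0],
    [2,-0.3,0,0,0,0],
  ],
)

```text
t: 44.03
eef_pos: [0.5743, 0.1497, 0.2503]
ee_rot: [-3.14, 0.001, -1.732]
force: [0.3, -0.9, 0.0]
width: 0.0009
```

Call:
move_arm(
  deltas=[
    [2,-0.3,0,0,0,0],
    [2,-0.3,0,0,0,0],
    [2,-0.3,0,0,0,0],
    [0,0,0,0,0,0],
    [0,0,0,0,0,0],
  ],
)

```text
t: 44.45
eef_pos: [0.5794, 0.1484, 0.2491]
ee_rot: [-3.142, 0.0, -1.732]
force: [0.0, -1.4, -0.9]
width: 0.0003
```

Call:
move_arm(
  deltas=[
    [2,-0.3,0,0,0,0],
    [2,-0.3,0,0,0,0],
    [1,-0.1,0,0,0,0],
    [0,0,0,0,0,0],
    [0,0,0,0,0,0],
  ],
)

```text
t: 44.87
eef_pos: [0.5844, 0.1478, 0.249]
ee_rot: [3.141, -0.0, -1.732]
force: [0.8, 0.2, -0.5]
width: 0.0007
```

Call:
move_arm(
  deltas=[
    [2,-0.3,0,0,0,0],
    [1,-0.1,0,0,0,0],
    [0,0,0,0,0,0],
    [0,0,0,0,0,0],
    [0,0,0,0,0,0],
  ],
)

```text
t: 45.28
eef_pos: [0.5873, 0.1474, 0.249]
ee_rot: [3.141, -0.0, -1.732]
force: [-0.8, 0.8, 0.9]
width: 0.0002
```

Call:
move_arm(
  deltas=[
    [2,-0.3,0,0,0,0],
    [1,-0.1,0,0,0,0],
    [0,0,0,0,0,0],
    [0,0,0,0,0,0],
    [0,0,0,0,0,0],
  ],
)

```text
t: 45.7
eef_pos: [0.59, 0.1471, 0.2489]
ee_rot: [3.141, -0.0, -1.732]
force: [-5.1, 0.8, 1.8]
width: 0.0002
```

Call:
move_arm(
  deltas=[
    [1.5,-0.2,0,0,0,0],
    [1.5,-0.2,0,0,0,0],
    [0,0,0,0,0,0],
    [0,0,0,0,0,0],
    [0,0,0,0,0,0],
  ],
)

```text
t: 46.12
eef_pos: [0.5912, 0.1469, 0.2488]
ee_rot: [3.137, -0.001, -1.732]
force: [-15.2, 5.9, 8.7]
width: 0.0005
```

Call:
move_arm(
  deltas=[
    [1,-0.2,0,0,0,0],
    [1,-0.2,0,0,0,0],
    [0,0,0,0,0,0],
    [0,0,0,0,0,0],
    [0,0,0,0,0,0],
  ],
)

```text
t: 46.53
eef_pos: [0.592, 0.1468, 0.2487]
ee_rot: [3.134, -0.001, -1.732]
force: [-23.5, 9.8, 13.4]
width: 0.0005
```

Force builds stiffly to 23 N without movement, so the lever is against its shut stop. Now the short cells.

Call:
move_arm(
  deltas=[
    [-5,0.8,0,0,0,0],
    [-7,1,0,0,0,0],
    [0,0,30,0,0,0],
    [0,0,35,0,0,0],
    [0,0,35,0,0,0],
  ],
)

```text
t: 46.95
eef_pos: [0.5834, 0.1478, 0.3499]
ee_rot: [3.141, -0.001, -1.732]
force: [1.5, 1.5, 0.7]
width: 0.0003
```

Call:
move_arm(
  deltas=[
    [-5.7,-22,0,0,0,3.5],
    [-5.7,-22,0,0,0,3.5],
    [-5.7,-22,0,0,0,3.5],
    [-5.7,-22,0,0,0,3.5],
    [-5.7,-22,0,0,0,3.5],
  ],
  claw=60,
)

```text
t: 47.37
eef_pos: [0.5547, 0.0369, 0.3494]
ee_rot: [-3.14, -0.0, -1.423]
force: [0.6, -0.5, 0.3]
width: 0.0282
```

```bash
python3 - <<'E'
from h import *
for n in C: arm.grab_frame(n)
for t,z in[("cell_a_mid",.047),("cell_tall_mid",.0675),("lever_knob",.08)]: see(t,z,mn=.25)
fitcell("cell_a_mid",94,[.5235,-.080,-2.69])
fitcell("cell_b_mid",94,[.437,-.1235,-3.2])
s=arm.get_state();print(s["eef_pos"],np.degrees(s["ee_rot"]),s["q"])
E
```

```text
cell_a_mid top 0.6 [382.5 205.2] [515.4 -76.2]
cell_a_mid top 0.29 [407.1 178. ] [ 591.7 -146.2]
cell_a_mid scene 0.87 [372.6 163.3] [516.1 -80.4]
cell_tall_mid scene 0.87 [296.8 173.2] [632.4  75.3]
cell_tall_mid scene 0.45 [300.4 194. ] [584.  136.4]
lever_knob scene 0.72 [284.4 187.8] [615.6 149.6]
cell_a_mid ['top', 'scene'] [522. -78.] yaw -154.0 xor [37.  59.9] of [297, 576]
cell_a_mid ['top'] [523.5 -77.4] yaw -152.5 xor [29.] of [297]
cell_a_mid ['scene'] [521.8 -78.5] yaw -154.8 xor [57.5] of [576]
cell_b_mid ['top', 'scene'] [ 437.2 -124.2] yaw -185.2 xor [18.  61.9] of [299, 695]
cell_b_mid ['top'] [ 437.4 -124.2] yaw -185.9 xor [18.] of [299]
cell_b_mid ['scene'] [ 436.7 -122.8] yaw -186.7 xor [60.2] of [695]
[0.55502497 0.03847083 0.34892985] [ 1.79991383e+02 -7.29355599e-03 -8.16900921e+01] [ 4.21199056e-01  2.08813097e-01 -3.31496677e-01  9.49860292e-05
 -1.03066597e+00 -2.76212666e-01]
```

Call:
move_arm(
  deltas=[
    [-6.1,-23.4,0,0,0,3.54],
    [-6.1,-23.4,0,0,0,3.54],
    [-6.1,-23.4,0,0,0,3.54],
    [-6.1,-23.4,0,0,0,3.54],
    [-6.1,-23.4,0,0,0,3.54],
  ],
)

```text
t: 48.38
eef_pos: [0.5241, -0.0797, 0.3491]
ee_rot: [-3.141, -0.0, -1.114]
force: [0.4, 0.7, 0.3]
width: 0.0671
```

Call:
move_arm(
  deltas=[
    [0,0,-25,0,0,0],
    [0,0,-25,0,0,0],
    [0,0,-25,0,0,0],
    [0,0,-17,0,0,0],
    [0,0,-6,0,0,0],
  ],
)

```text
t: 48.8
eef_pos: [0.5234, -0.079, 0.2484]
ee_rot: [3.138, 0.001, -1.118]
force: [-0.4, 0.0, -0.1]
width: 0.0673
```

Call:
move_arm(
  deltas=[
    [0,0,0,0,0,0],
    [0,0,0,0,0,0],
    [0,0,0,0,0,0],
    [0,0,0,0,0,0],
    [0,0,0,0,0,0],
  ],
  claw=255,
  squeeze=45,
)

```text
t: 49.22
eef_pos: [0.5247, -0.0789, 0.2521]
ee_rot: [-3.14, -0.001, -1.117]
force: [0.8, 0.1, -0.2]
width: 0.0395
```

Call:
move_arm(
  deltas=[
    [0,0,0,0,0,0],
    [0,0,0,0,0,0],
    [0,0,0,0,0,0],
    [0,0,0,0,0,0],
    [0,0,0,0,0,0],
  ],
)

```text
t: 49.63
eef_pos: [0.5243, -0.079, 0.251]
ee_rot: [3.141, 0.0, -1.117]
force: [-0.2, 0.1, -0.4]
width: 0.0135
```

Call:
move_arm(
  deltas=[
    [0,0,15,0,0,0],
    [0,0,25,0,0,0],
    [0,0,25,0,0,0],
    [0,0,25,0,0,0],
    [0,0,20,0,0,0],
  ],
)

```text
t: 50.05
eef_pos: [0.5244, -0.079, 0.3627]
ee_rot: [-3.141, -0.0, -1.117]
force: [0.3, 0.9, -1.9]
width: 0.0134
```

Call:
move_arm(
  deltas=[
    [2.58,22.9,0,0,0,4.33],
    [2.58,22.9,0,0,0,4.33],
    [2.58,22.9,0,0,0,4.33],
    [2.58,22.9,0,0,0,4.33],
    [2.58,22.9,0,0,0,4.33],
  ],
)

```text
t: 50.47
eef_pos: [0.537, 0.0365, 0.3608]
ee_rot: [3.141, 0.0, -0.736]
force: [0.4, 0.4, -1.9]
width: 0.0134
```

Call:
move_arm(
  deltas=[
    [2.58,22.9,0,0,0,4.33],
    [2.58,22.9,0,0,0,4.33],
    [2.58,22.9,0,0,0,4.33],
    [2.58,22.9,0,0,0,4.33],
    [2.58,22.9,0,0,0,4.33],
  ],
)

```text
t: 50.88
eef_pos: [0.55, 0.1511, 0.3606]
ee_rot: [3.141, 0.001, -0.358]
force: [0.2, -0.2, -1.7]
width: 0.0132
```

Call:
move_arm(
  deltas=[
    [2.58,22.9,0,0,0,4.33],
    [2.58,22.9,0,0,0,4.33],
    [2.58,22.9,0,0,0,4.33],
    [2.58,22.9,0,0,0,4.33],
    [2.58,22.9,0,0,0,4.33],
  ],
)

```text
t: 51.3
eef_pos: [0.5629, 0.2656, 0.3605]
ee_rot: [3.141, 0.001, 0.02]
force: [0.1, 0.3, -1.2]
width: 0.0138
```

Call:
move_arm(
  deltas=[
    [0,0,-20,0,0,0],
    [0,0,-20,0,0,0],
    [0,0,-20,0,0,0],
    [0,0,-12,0,0,0],
    [0,0,0,0,0,0],
  ],
)

```text
t: 51.72
eef_pos: [0.562, 0.2639, 0.2853]
ee_rot: [3.138, 0.005, 0.016]
force: [-0.8, -0.8, -2.2]
width: 0.014
```

```bash
python3 - <<'E'
from h import *
s=arm.get_state();p=s["eef_pos"];print(p,np.degrees(s["ee_rot"]),s["force"],s["moment"])
P=rackpolys()+cellpolys(p[0]-.002,p[1],np.radians(90.9),p[2]-.251,.094)
a=overlay(None,"scene",(225,175,345,290),5,P);b=overlay(None,"scene",(225,175,345,290),5,[])
cv2.imwrite("pics/11.png",cv2.resize(np.hstack([a,b]),(800,int(800*575/1200))))
E
```

```text
[0.56195187 0.2638917  0.28534873] [179.80256496   0.30241009   0.90068856] [-0.7925456  -0.81561631 -2.22187352] [-0.15835451  0.19576376 -0.00167709]
```

View pics/11.png

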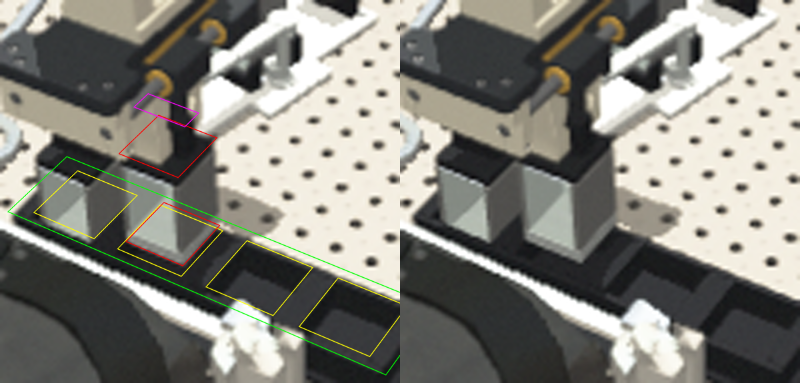

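The old cell stands in the end well and the held cell is lined up over the next one. Inserting it.

Call:
move_arm(
  deltas=[
    [0,0,-2,0,0,0],
    [0,0,-2,0,0,0],
    [0,0,-2,0,0,0],
    [0,0,-2,0,0,0],
    [0,0,0,0,0,0],
  ],
)

```text
t: 52.23
eef_pos: [0.563, 0.2644, 0.281]
ee_rot: [-3.142, 0.0, 0.016]
force: [1.0, 0.3, -2.3]
width: 0.0136
```

Call:
move_arm(
  deltas=[
    [0,0,-2,0,0,0],
    [0,0,-2,0,0,0],
    [0,0,-1,0,0,0],
    [0,0,0,0,0,0],
    [0,0,0,0,0,0],
  ],
)

```text
t: 52.65
eef_pos: [0.5631, 0.2646, 0.2758]
ee_rot: [-3.141, 0.0, 0.016]
force: [0.6, 1.2, -2.9]
width: 0.014
```

```bash
python3 -c "
from h import *
s=arm.get_state();print(s['eef_pos'],s['force'],s['moment'])"
```

```text
[0.56305661 0.26464333 0.27584358] [ 0.58911261  1.18282418 -2.88610736] [ 0.47328011  0.0297643  -0.05789372]
```

Call:
move_arm(
  deltas=[
    [0,0,-2,0,0,0],
    [0,0,-2,0,0,0],
    [0,0,-2,0,0,0],
    [0,0,-2,0,0,0],
    [0,0,0,0,0,0],
  ],
)

```text
t: 53.07
eef_pos: [0.5631, 0.2646, 0.2676]
ee_rot: [-3.142, 0.0, 0.016]
force: [0.4, 1.5, -2.5]
width: 0.0138
```

Call:
move_arm(
  deltas=[
    [0,0,-2,0,0,0],
    [0,0,-2,0,0,0],
    [0,0,-2,0,0,0],
    [0,0,-2,0,0,0],
    [0,0,0,0,0,0],
  ],
)

```text
t: 53.48
eef_pos: [0.5631, 0.2646, 0.2596]
ee_rot: [-3.142, 0.0, 0.016]
force: [0.5, 2.2, -4.2]
width: 0.0136
```

Call:
move_arm(
  deltas=[
    [0,0,-0.7,0,0,0],
    [0,0,-0.7,0,0,0],
    [0,0,0,0,0,0],
    [0,0,0,0,0,0],
    [0,0,0,0,0,0],
  ],
)

```text
t: 53.9
eef_pos: [0.5631, 0.2645, 0.259]
ee_rot: [-3.141, -0.0, 0.016]
force: [-0.5, 1.1, 2.8]
width: 0.0131
```

Call:
move_arm(
  deltas=[
    [0,0,-0.4,0,0,0],
    [0,0,0,0,0,0],
    [0,0,0,0,0,0],
    [0,0,0,0,0,0],
    [0,0,0,0,0,0],
  ],
  claw=60,
)

```text
t: 54.32
eef_pos: [0.563, 0.2643, 0.258]
ee_rot: [3.141, 0.0, 0.016]
force: [0.5, -0.6, 0.5]
width: 0.0418
```

Call:
move_arm(
  deltas=[
    [0,0,13,0,0,0],
    [0,0,20,0,0,0],
    [0,0,20,0,0,0],
    [0,0,20,0,0,0],
    [0,0,20,0,0,0],
  ],
)

```text
t: 54.73
eef_pos: [0.563, 0.2644, 0.3521]
ee_rot: [3.141, 0.0, 0.016]
force: [1.1, 0.7, 0.3]
width: 0.0662
```

Call:
move_arm(
  deltas=[
    [-6.2,-19.4,0,0,0,-4.85],
    [-6.2,-19.4,0,0,0,-4.85],
    [-6.2,-19.4,0,0,0,-4.85],
    [-6.2,-19.4,0,0,0,-4.85],
    [-6.2,-19.4,0,0,0,-4.85],
  ],
)

```text
t: 55.15
eef_pos: [0.5316, 0.1666, 0.3513]
ee_rot: [3.142, -0.0, -0.411]
force: [-0.4, -0.1, 0.3]
width: 0.0673
```

Call:
move_arm(
  deltas=[
    [-6.2,-19.4,0,0,0,-4.85],
    [-6.2,-19.4,0,0,0,-4.85],
    [-6.2,-19.4,0,0,0,-4.85],
    [-6.2,-19.4,0,0,0,-4.85],
    [-6.2,-19.4,0,0,0,-4.85],
  ],
)

```text
t: 55.57
eef_pos: [0.5006, 0.0695, 0.3513]
ee_rot: [-3.142, -0.0, -0.834]
force: [0.1, -0.7, 0.4]
width: 0.067
```

Call:
move_arm(
  deltas=[
    [-6.2,-19.4,0,0,0,-4.85],
    [-6.2,-19.4,0,0,0,-4.85],
    [-6.2,-19.4,0,0,0,-4.85],
    [-6.2,-19.4,0,0,0,-4.85],
    [-6.2,-19.4,0,0,0,-4.85],
  ],
)

```text
t: 55.98
eef_pos: [0.4695, -0.0274, 0.3514]
ee_rot: [-3.141, -0.0, -1.258]
force: [0.8, 0.1, -0.9]
width: 0.0667
```

```bash
python3 - <<'E'
from h import *
for n in C: arm.grab_frame(n)
see("cell_b_mid",.047,mn=.25)
fitcell("cell_b_mid",94,[.437,-.1235,-3.2])
s=arm.get_state();print(s["eef_pos"],np.degrees(s["ee_rot"]),s["q"],s["width"])
E
```

```text
cell_b_mid top 0.6 [399.4 230.3] [ 445.8 -121.4]
cell_b_mid scene 0.76 [411.6 164.1] [ 434.  -127.7]
cell_b_mid scene 0.3 [299.2 193.9] [601.1 114.8]
no mask cell_b_mid top
cell_b_mid ['scene'] [ 436.8 -122.1] yaw -185.3 xor [67.6] of [690]
[ 0.47029016 -0.0262119   0.35137263] [-1.79981013e+02 -1.09194116e-03 -7.17630795e+01] [ 3.63725610e-01  6.37978473e-02 -5.00309191e-01  4.03467172e-05
 -1.00635911e+00 -4.54528762e-02] 0.06696664996228557
```

Call:
move_arm(
  deltas=[
    [-6.2,-19.4,0,0,0,-4.8],
    [-6.2,-19.4,0,0,0,-4.8],
    [-6.2,-19.4,0,0,0,-4.8],
    [-6.2,-19.4,0,0,0,-4.8],
    [-6.2,-19.4,0,0,0,-4.8],
  ],
)

```text
t: 56.7
eef_pos: [0.4392, -0.1236, 0.3513]
ee_rot: [-3.142, -0.0, -1.674]
force: [-0.0, -0.3, 0.5]
width: 0.0671
```

Call:
move_arm(
  deltas=[
    [0,0,-25,0,0,0],
    [0,0,-25,0,0,0],
    [0,0,-25,0,0,0],
    [0,0,-18,0,0,0],
    [0,0,-7,0,0,0],
  ],
)

```text
t: 57.12
eef_pos: [0.4385, -0.123, 0.2489]
ee_rot: [3.138, -0.001, -1.671]
force: [-0.6, -1.1, -0.3]
width: 0.0672
```

Call:
move_arm(
  deltas=[
    [0,0,0,0,0,0],
    [0,0,0,0,0,0],
    [0,0,0,0,0,0],
    [0,0,0,0,0,0],
    [0,0,0,0,0,0],
  ],
  claw=255,
)

```text
t: 57.53
eef_pos: [0.4395, -0.1234, 0.2523]
ee_rot: [-3.14, 0.0, -1.672]
force: [0.1, 0.3, -0.1]
width: 0.0389
```

Call:
move_arm(
  deltas=[
    [0,0,0,0,0,0],
    [0,0,0,0,0,0],
    [0,0,0,0,0,0],
    [0,0,0,0,0,0],
    [0,0,0,0,0,0],
  ],
)

```text
t: 57.95
eef_pos: [0.4389, -0.1235, 0.2512]
ee_rot: [3.141, 0.0, -1.673]
force: [-0.7, 0.4, 0.5]
width: 0.0135
```

Call:
move_arm(
  deltas=[
    [0,0,15,0,0,0],
    [0,0,25,0,0,0],
    [0,0,25,0,0,0],
    [0,0,25,0,0,0],
    [0,0,20,0,0,0],
  ],
)

```text
t: 58.37
eef_pos: [0.439, -0.1235, 0.3627]
ee_rot: [-3.141, 0.0, -1.672]
force: [0.9, 0.4, -2.6]
width: 0.0136
```

Call:
move_arm(
  deltas=[
    [3.1,19.4,0,0,0,4.84],
    [3.1,19.4,0,0,0,4.84],
    [3.1,19.4,0,0,0,4.84],
    [3.1,19.4,0,0,0,4.84],
    [3.1,19.4,0,0,0,4.84],
  ],
)

```text
t: 58.78
eef_pos: [0.4543, -0.0257, 0.3609]
ee_rot: [3.141, 0.0, -1.246]
force: [-0.5, 0.2, -3.1]
width: 0.0137
```

Call:
move_arm(
  deltas=[
    [3.1,19.4,0,0,0,4.84],
    [3.1,19.4,0,0,0,4.84],
    [3.1,19.4,0,0,0,4.84],
    [3.1,19.4,0,0,0,4.84],
    [3.1,19.4,0,0,0,4.84],
  ],
)

```text
t: 59.2
eef_pos: [0.4698, 0.0714, 0.3608]
ee_rot: [3.141, 0.001, -0.824]
force: [0.6, 1.3, -2.9]
width: 0.0136
```

Call:
move_arm(
  deltas=[
    [3.1,19.4,0,0,0,4.84],
    [3.1,19.4,0,0,0,4.84],
    [3.1,19.4,0,0,0,4.84],
    [3.1,19.4,0,0,0,4.84],
    [3.1,19.4,0,0,0,4.84],
  ],
)

```text
t: 59.62
eef_pos: [0.4854, 0.1684, 0.3607]
ee_rot: [3.141, 0.001, -0.401]
force: [-0.4, 0.1, -2.7]
width: 0.0137
```

Call:
move_arm(
  deltas=[
    [3.1,19.4,0,0,0,4.84],
    [3.1,19.4,0,0,0,4.84],
    [3.1,19.4,0,0,0,4.84],
    [3.1,19.4,0,0,0,4.84],
    [3.1,19.4,0,0,0,4.84],
  ],
)

```text
t: 60.03
eef_pos: [0.5009, 0.2654, 0.3605]
ee_rot: [3.141, 0.001, 0.021]
force: [-0.3, 0.2, -3.4]
width: 0.0139
```

Call:
move_arm(
  deltas=[
    [0,0,-20,0,0,0],
    [0,0,-20,0,0,0],
    [0,0,-20,0,0,0],
    [0,0,-12,0,0,0],
    [0,0,0,0,0,0],
  ],
)

```text
t: 60.45
eef_pos: [0.5, 0.2637, 0.2857]
ee_rot: [3.138, 0.005, 0.016]
force: [-0.2, -0.6, -3.5]
width: 0.0138
```

Call:
move_arm(
  deltas=[
    [0,0,0,0,0,0],
    [0,0,0,0,0,0],
    [0,0,0,0,0,0],
    [0,0,0,0,0,0],
    [0,0,0,0,0,0],
  ],
)

```text
t: 60.87
eef_pos: [0.5012, 0.2646, 0.2901]
ee_rot: [-3.141, -0.001, 0.017]
force: [-0.1, 0.4, -3.0]
width: 0.0136
```

```bash
python3 - <<'E'
from h import *
s=arm.get_state();p=s["eef_pos"];print(p,np.degrees(s["ee_rot"]),s["force"],s["moment"])
P=rackpolys()+cellpolys(p[0]-.002,p[1],np.radians(90.9),p[2]-.251,.094)
a=overlay(None,"scene",(225,175,345,290),5,P);b=overlay(None,"scene",(225,175,345,290),5,[])
cv2.imwrite("pics/12.png",cv2.resize(np.hstack([a,b]),(800,int(800*575/1200))))
E
```

```text
[0.50120361 0.26458532 0.29009532] [-1.79941406e+02 -5.89717597e-02  9.76430108e-01] [-0.08584627  0.3711679  -2.96917174] [-0.09776502  0.1312436  -0.02762704]
```

View pics/12.png

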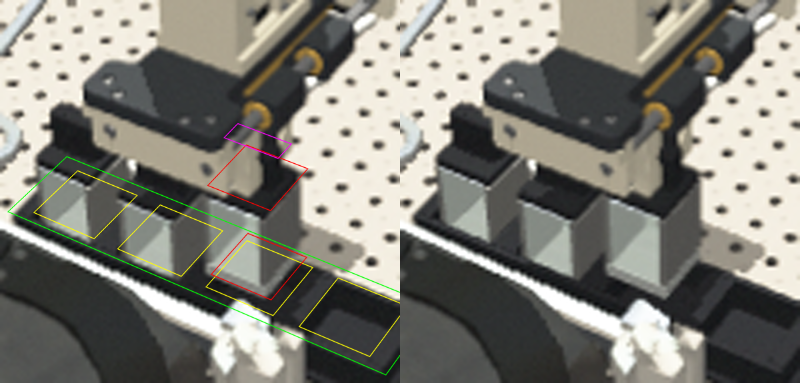

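The held cell is over the third well and the other two stand square. Lowering.

Call:
move_arm(
  deltas=[
    [0,0,-3,0,0,0],
    [0,0,-3,0,0,0],
    [0,0,-3,0,0,0],
    [0,0,-2,0,0,0],
    [0,0,0,0,0,0],
  ],
)

```text
t: 61.38
eef_pos: [0.5009, 0.2644, 0.2775]
ee_rot: [3.141, 0.001, 0.017]
force: [0.1, 0.6, -1.9]
width: 0.0137
```

Call:
move_arm(
  deltas=[
    [0,0,-2,0,0,0],
    [0,0,-2,0,0,0],
    [0,0,0,0,0,0],
    [0,0,0,0,0,0],
    [0,0,0,0,0,0],
  ],
)

```text
t: 61.8
eef_pos: [0.5011, 0.2646, 0.2743]
ee_rot: [-3.142, -0.0, 0.017]
force: [-0.3, 0.1, -1.7]
width: 0.014
```

Call:
move_arm(
  deltas=[
    [0,0,-2,0,0,0],
    [0,0,-2,0,0,0],
    [0,0,-2,0,0,0],
    [0,0,-2,0,0,0],
    [0,0,0,0,0,0],
  ],
)

```text
t: 62.22
eef_pos: [0.501, 0.2644, 0.2657]
ee_rot: [3.141, 0.001, 0.017]
force: [0.2, 0.7, -2.5]
width: 0.0136
```

Call:
move_arm(
  deltas=[
    [0,0,-2,0,0,0],
    [0,0,-2,0,0,0],
    [0,0,-2,0,0,0],
    [0,0,-0.8,0,0,0],
    [0,0,0,0,0,0],
  ],
)

```text
t: 62.63
eef_pos: [0.5011, 0.2645, 0.2593]
ee_rot: [3.141, 0.0, 0.017]
force: [0.3, -0.0, -2.5]
width: 0.0137
```

Call:
move_arm(
  deltas=[
    [0,0,-0.6,0,0,0],
    [0,0,-0.6,0,0,0],
    [0,0,0,0,0,0],
    [0,0,0,0,0,0],
    [0,0,0,0,0,0],
  ],
)

```text
t: 63.05
eef_pos: [0.5012, 0.2645, 0.2591]
ee_rot: [-3.141, -0.001, 0.017]
force: [-1.3, -1.8, 5.8]
width: 0.0135
```

Call:
move_arm(
  deltas=[
    [0,0,0,0,0,0],
    [0,0,0,0,0,0],
    [0,0,0,0,0,0],
    [0,0,0,0,0,0],
    [0,0,0,0,0,0],
  ],
  claw=60,
)

```text
t: 63.47
eef_pos: [0.5011, 0.2646, 0.2582]
ee_rot: [-3.142, -0.0, 0.017]
force: [-0.2, -0.0, 0.2]
width: 0.0415
```

Call:
move_arm(
  deltas=[
    [0,0,13,0,0,0],
    [0,0,25,0,0,0],
    [0,0,30,0,0,0],
    [0,0,30,0,0,0],
    [0,0,30,0,0,0],
  ],
)

```text
t: 63.88
eef_pos: [0.5009, 0.2644, 0.3875]
ee_rot: [3.141, 0.0, 0.017]
force: [0.4, 0.4, 0.9]
width: 0.0662
```

Call:
move_arm(
  deltas=[
    [0,-38,5,0,0,0],
    [0,-38,5,0,0,0],
    [0,-38,5,0,0,0],
    [0,-38,5,0,0,0],
    [0,-38,5,0,0,0],
  ],
)

```text
t: 64.3
eef_pos: [0.5006, 0.073, 0.4117]
ee_rot: [-3.141, -0.0, 0.018]
force: [1.1, -0.0, 0.2]
width: 0.0668
```

Call:
move_arm(
  deltas=[
    [-8,-38,0,0,0,0],
    [-8,-38,0,0,0,0],
    [-8,-38,0,0,0,0],
    [-8,-38,0,0,0,0],
    [-8,-38,0,0,0,0],
  ],
)

```text
t: 64.72
eef_pos: [0.4602, -0.1171, 0.4116]
ee_rot: [-3.141, -0.001, 0.017]
force: [1.0, -0.1, -0.4]
width: 0.0671
```

```bash
python3 - <<'E'
from h import *
b=overlay(None,"scene",(215,125,415,325),3,[]);a=overlay(None,"top",(225,140,305,245),5,[])
o=np.zeros((600,800,3),np.uint8);o[:,:400]=b[:,:400];o[:525,400:]=a[:525,:400];cv2.imwrite("pics/13.png",o)
see("lever_knob",.08);see("cell_a_mid",.055);see("cell_tall_mid",.0675)
E
```

```text
lever_knob top 0.76 [303.2 163.5] [626.9 142.9]
lever_knob top 0.66 [263.1 189.9] [554.4 251.3]
lever_knob scene 0.96 [285.  188.2] [613.8 150.2]
cell_a_mid top 0.82 [259.4 188.6] [561.5 265.3]
cell_a_mid scene 0.57 [273.4 235.8] [565.7 264.2]
cell_a_mid scene 0.52 [302.5 247.9] [499.  263.4]
cell_tall_mid top 0.61 [336.5 164. ] [627.9  51.5]
cell_tall_mid scene 0.93 [298.8 168.9] [637.8  58.4]
```

View pics/13.png

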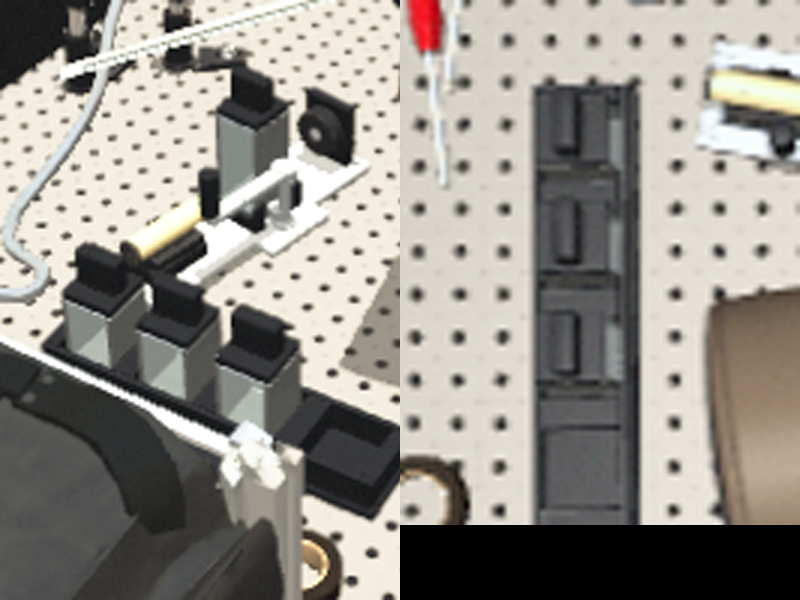

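```bash
python3 -c "
from station import arm
print(arm.job_done())"
```

```text
the job is handed in; nothing more can be done
None
```

The job is done and handed in at about 65 s of the 210 s allowed:
- **Rig:** I swung the lever open to its stop and took out the old cell. The tall cell went down onto the seat floor with its clear faces across the light path. I then swung the lever shut and pushed it against its stop, where the force rose to about 23 N with under 1 mm of movement.
- **Rack:** The old cell and both short cells I found on the bench stand in three wells. Each went down to a floor contact, and they are all turned alike with clear faces to the long sides. I saw only two short cells at the start, so I took the third as absent.

**Last checks:** The final picture shows the three cells upright and square in the rack. The tall cell is upright in the seat and the lever is shut, with the knob within about 2 mm of its first position in the scene camera. I never handled or went near the bottle or the tape. I did not remeasure them at the end, and the bottle is outside the last crop.

**What went wrong on the way:**
- **First try at the seat:** The tall cell touched a seat wall (44 N at the wrist) and tilted in the grip. I set it on the bench, regripped it centred, and it then went in freely about 2.5 mm further over.
- **Closing the lever:** The grip slipped off the knob, with about 58 N at the wrist and then a steady 42 N that seemed to be on the closed fingers. I don't know how the judging counts that against its 40 N limit. I finished closing with the fingers shut.
- **Camera disagreement:** The top camera's last readings of the knob and the tall cell were about 13 mm off the scene camera's. Its outline fits of the tall cell in the seat were poor. I relied on the contact forces and the picture instead.

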